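Uncover the measuring head and hold a sample slide flush on its tilted port

TASK

Take a fluorescence reading on the sample slide: lift the light hood by its handle straight up off the measuring stand and stand it upright on the grey bench mat. Then pick the sample slide out of the tray by its grip rib, tilt it to match the sloped port of the measuring head, centre it there and press it gently flush so that the spring-loaded seal collar gives a little. Finish still gripping the rib and holding the slide pressed flush on the port for the reading; leave the other things on the bench where they are.

Things in the scene. Friction and masses are not known exactly. Their poses are not given: they have to be found in the camera images.
- hood: light hood: plain aluminium canister, open below, 116 mm outside diameter (110 mm inside), 98 mm tall without its handle, about 0.2 to 0.4 kg. Origin: centre of its lower rim, z up. At the start it stands on the flange of the measuring stand and covers the head; raise it at least 95 mm straight up before moving it sideways.
- hood_handle (a point): centre of the hood's handle bar, 137 mm above the hood's rim: a horizontal round bar, 14 mm thick, 88 mm long along the hood's own y, on two posts of 12 mm diameter at 36 mm either side of this point; 32 mm free between bar and hood top
- mat: grey square bench mat, 170 x 170 mm, 3 mm thick, lying fixed on the bench left or right of the stand. Origin: centre of its underside
- stand: measuring stand, fixed: round flange, 144 mm diameter, 12 mm high, with two cheeks (clamp knobs reach 49 mm either side along its y) carrying a tilting white barrel, 59 mm diameter, on a level axis along its y, 50 mm above the bench. Origin: on the bench below that axis, at the flange's centre. The barrel leans to the stand's -x by 13 to 34 degrees, clamped: light pressure does not turn it
- port (a point): centre of the flat rubber seal collar at the top of the tilted head: a ring, 44 mm outside and 26 mm inside diameter, with the measuring window in it, 36 mm from the tilt axis when not pressed. Its z axis points out of the port, square to the ring's face, up and towards the stand's -x; its y axis is the stand's y. It moves with the collar
- collar (a joint): how far the seal collar is pressed into the head (m): 0 free, 0.006 fully in; it starts to give at about 1.3 N, then yields about 0.77 mm per newton, fully in at about 9 N
- slide: sample slide: grey metal plate 60 x 48 x 5 mm with a black grip rib standing up along its middle. The sample sits behind the plain flat underside, which goes against the port. Origin: centre of the underside; x along the 60 mm side and along the rib, z up out of the back, on the rib's side. About 0.06 kg. Starts flat in the tray, rib up
- slide_rib (a point): middle of the part of the grip rib to take hold of, 25 mm above the slide's underside. The rib is 34 mm long (slide x), 10 mm thick (slide y) and reaches from the plate's back, 5 mm, to 36 mm above the underside
- tray: white sample tray, fixed, 160 x 200 mm (x, y), 9 mm high, walls 4 mm thick, floor 4 mm above the bench. Origin: centre of its underside
- blank: bystander: slide blank without a rib, 60 x 48 x 5 mm, lying in the tray beside the sample slide. Origin: centre of underside
- jar: bystander: glass jar with white lid, 76 mm diameter, 115 mm high. Origin: centre of base
- flask: bystander: stoppered conical glass flask, 82 mm diameter at the base, 124 mm high. Origin: centre of base
- beaker: bystander: small glass beaker, 64 mm diameter, 78 mm high. Origin: centre of base
- vial: bystander: amber vial, 24 mm diameter, 48 mm high. Origin: centre of base
- spatula: bystander: thin steel laboratory spatula, 150 mm long, 8 mm wide, 5 mm high, lying on the bench. Origin: underside at its middle, x along it
- washbottle: bystander: white wash bottle, 62 mm diameter, 165 mm high with its bent spout. Origin: centre of base
Things that resemble listed ones, but are neither listed nor needed, are in the scene too. What is shaped like the hood but red or turquoise is not meant.

How it is judged:
On the way, in this order (a step that is already met when the one before it is completed fails the run):
1. the hood stands upright on the mat, let go (horizontal distance between hood and mat below 0.05 m and height (world z) of hood below 0.008 m and angle between hood's own z axis and vertical below 0.06 rad and contact force between the fingers and hood below 0.05 N and linear speed of hood below 0.02 m/s), for 0.2 s.
2. the sample slide is lifted clear of the tray by its rib (height (world z) of slide above 0.035 m and contact force between the fingers and slide above 1 N and contact force between slide and tray below 0.01 N), for 0.2 s.
At the end, for the whole second after the job is handed in: Slide still gripped by its rib and at rest on the port: square within 0.05 rad, underside within 2 mm of the collar face, centred within 7 mm each way, pressed with 2 to 15 N, collar in by over 0.5 mm; hood upright on the mat, its centre within 50 mm of the mat's centre (horizontal distance between hood and mat below 0.05 m and height (world z) of hood below 0.008 m and angle between hood's own z axis and vertical below 0.06 rad and angle between the z axis of slide and the z axis of port, either way round below 0.05 rad and z of slide in the frame of port between -0.002 and 0.002 m and x of slide in the frame of port between -0.007 and 0.007 m and y of slide in the frame of port between -0.007 and 0.007 m and contact force between slide and stand between 2 and 15 N and value of joint collar above 0.0005 m and contact force between the fingers and slide above 1 N and distance between the grasp point and slide_rib below 0.022 m and linear speed of slide below 0.02 m/s); the arm keeps its last pose, push and grip.
It fails at once if the hood is dropped or thrown (linear speed of hood above 0.5 m/s and contact force between the fingers and hood below 0.02 N).
It fails at once if the hood is tipped (angle between hood's own z axis and vertical above 0.5 rad).
It fails at once if the slide is pressed hard (over 30 N) on the measuring stand (contact force between slide and stand above 30 N).
It fails at once if a bystander is knocked away or over (distance of any of blank, jar, flask, beaker, vial, spatula, washbottle from where it was at the start of the episode above 0.03 m or angle between any of jar, flask, beaker, vial, washbottle's own z axis and vertical above 0.5 rad).
It also fails if it takes over 62 s, if anything falls off the work surface, if the arm or the gripper's body presses on something with over 40 N, if the wrist force passes 120 N, or if a joint passes its speed limit or range.

ROBOT

A 6-joint arm with a two-finger parallel gripper is mounted at the origin on the work surface. World frame = base frame: x ahead of the robot, y to its left, z up, the work surface at z = 0. Lengths are in m, angles in rad, forces in N, time in s.
With the tool pointing down it reaches from about 0.325 to 0.925 m from the base axis. Payload 3.1 kg.
Tool frame: the origin (TCP) lies between the finger pads; the fingertips stand manip.tip_reach ahead of it and the grasp point (between the pads) lies 3 mm ahead of it (manip.tip_reach is the distance from the TCP to the fingertips, in m); z points along the fingers, y is the direction in which the jaws open and shut (so a half turn about z gives the same grasp; the last joint's range is limited). The gripper opens to 85 mm and grips with 20 to 120 N. Pads are 22 mm wide; open, the fingers measure 114 mm over their backs; the gripper's body (76 mm by 85 mm) begins 54 mm behind the grasp point. The pads swing forward as they close: fully open they stand 13 mm farther back than shut.
Start: joints at [1.03, 0.217, 1.613, -0, 1.311, -0.112], TCP at [0.26, 0.568, 0.253] pointing down, gripper open.
Joint ranges: [-2.75, 2.75], [-0.78, 2.1], [0.31, 2.55], [-1.13, 4.27], [0.13, 2.63], [-2.58, 2.58]. Speed limits (rad/s): [2.79, 2.79, 3.14, 3.14, 3.14, 3.14].

INTERFACE

Orientations are given as a 3x3 rotation matrix whose columns are the frame's x, y, z axes.
In Python, from rig import readout, imaging, job, manip gives the robot as it stands.
- The arm moves only by the tool send_rows, never from a script. Its argument "steps" is a list of rows, each an object of numbers: "dx", "dy", "dz": the shift along the tool's x, y, z in m; "turn": the turn about the tool's z in degrees; "hand": the opening, from 0 (shut) to 1 (fully open). In form: [{"dx": .., "dy": .., "dz": .., "turn": .., "hand": ..}, ...]. A call has 1 to 5 rows; each row shifts and turns the commanded pose from where the row before left it, along the tool's axes as they then stand; what a row does not reach is not made up. A row lasts 1/8 s, in which the tool goes at most 62.5 mm and 10.7 degrees, less where a joint would pass 70% of its speed; a pose out of reach is approached as far as the arm can. A call with a gripper value outside its range is refused whole. The fingers move at their own pace and stop on an object; the grip force is fixed at half the most. Time passes only in rows, so rows that do not move let the fingers close. It gives the time, the measured TCP pose, the force and the opening at its end, in the units of the state.
- readout.sense(): the state, without advancing time (a new reading comes with each control period).
- imaging.grab_frame(name): name is "scene" or "top"; returns a dict with "image" (420x560x3 uint8, red, green, blue), "z_map" (420x560 float32, m along the optical axis (not along the pixel's ray), 0 where there is no reading), "fx", "fy", "cx", "cy" (pixels), "distortion" ([k1, k2, p1, p2, k3] as OpenCV has them; the pictures are not rectified), "R" (3x3) and "t" (3): a world point X has camera coordinates R X + t. Camera axes: x right, y down, z forward; pixel columns grow to the right and rows downward; lengths in m; the calibration is good to about 2 mm. A picture is of the moment at which its call begins.
- job.sign_off(): hands the job in, once; it reports no verdict.
The state is a dict: "clock": time; "joint_pos": joint angles; "joint_velocities": joint speeds; "effort": joint torques, N m; "ee_pos": TCP position; "tcp_rot": TCP orientation; "ft_force": force on the tool from outside, world axes, zero at the start; "moment": the same for the moment, N m; "width": finger opening in m.
Only numpy, scipy, OpenCV 4.12 (cv2) and the standard library are available. Lean on these libraries where they do the work, as an engineer would, in place of code of your own. Each camera call takes 0.05 s, during which the arm holds its last target. There are 200 camera calls.

## Working session

There is one attempt and no reset: what is moved stays moved. The work goes in short steps, Python scripts to look and compute and a tool call to move; the robot and the scene stay as the last step left them, time stands still between calls to the robot, and variables do not carry over. Pictures are saved under pics/ and viewed, about 8 in all and at most 12, crops included, and the job is handed in when it is done.

Besides the shell and the picture viewer there is one more tool, called after "Call:" as name(argument=value, ...) on one line, values as JSON. send_rows: Moves the arm, as the interface text tells. Its arguments: {"type":"object","properties":{"steps":{"type":"array","items":{"type":"object","properties":{"dx":{"type":"number"},"dy":{"type":"number"},"dz":{"type":"number"},"turn":{"type":"number"},"hand":{"type":"number"}}}}},"required":["steps"]}

```bash
mkdir -p pics
python3 - <<'E'
from rig import readout, imaging, job, manip
import cv2,numpy as np
s=readout.sense();print({k:np.round(v,3).tolist() for k,v in s.items()}, manip.tip_reach)
for n in("scene","top"):
    f=imaging.grab_frame(n);cv2.imwrite(f"pics/{n}0.png",cv2.cvtColor(f["image"],cv2.COLOR_RGB2BGR))
    np.savez(f"{n}0.npz",**f)
    print(n,f["fx"],f["fy"],f["cx"],f["cy"],f["distortion"],np.round(f["R"],3).tolist(),f["t"],(f["z_map"]>0).mean())
E
```

```text
{'clock': 0.0, 'joint_pos': [1.03, 0.218, 1.615, -0.0, 1.311, -0.112], 'joint_velocities': [-0.002, -0.0, -0.001, -0.001, -0.001, 0.0], 'effort': [-0.001, -39.683, -30.386, -0.0, 0.009, 0.0], 'ee_pos': [0.259, 0.568, 0.252], 'tcp_rot': [[-0.909, 0.416, -0.001], [0.416, 0.909, -0.002], [0.0, -0.002, -1.0]], 'ft_force': [-0.489, -0.388, -0.618], 'moment': [-0.014, -0.006, -0.036], 'width': 0.085} 0.022
scene 546.7175966944699 546.7175966944699 278.3859340508914 211.28788830707916 [-0.11162015  0.          0.          0.          0.        ] [[-0.562, 0.827, -0.009], [0.587, 0.39, -0.71], [-0.583, -0.404, -0.705]] [ 0.26344204 -0.23799111  1.70429103] 0.992266156462585
top 532.8429050382251 532.8429050382251 277.1285755147181 214.01602436198547 [-0.11706645  0.          0.          0.          0.        ] [[-0.001, -1.0, -0.008], [-0.992, 0.002, -0.124], [0.124, 0.008, -0.992]] [0.02537418 0.53544691 1.38475697] 0.996016156462585
```

View pics/scene0.png

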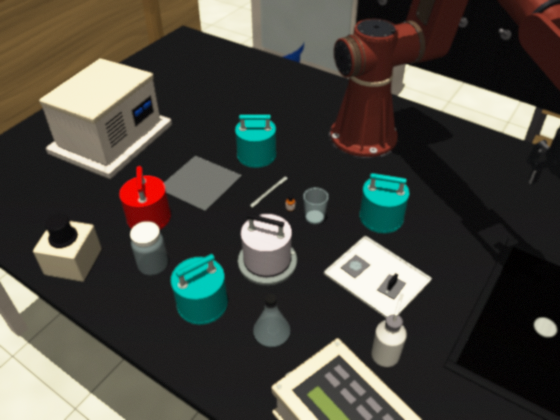

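View pics/top0.png

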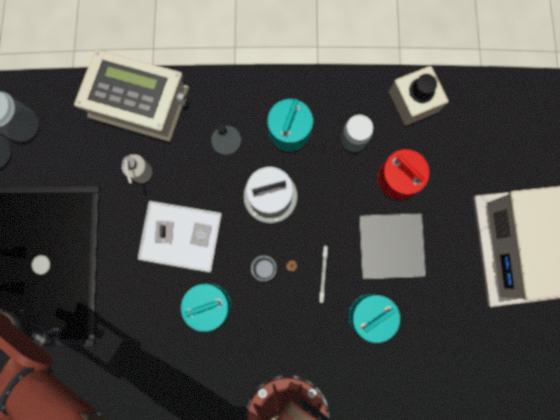

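The hood meant is the plain aluminium canister at top (269,190), scene (266,245), which stands on the flange. The turquoise ones at top (290,125), (205,307), (376,318) and the red one at (405,173) are decoys. The mat is at top (392,246). In the tray, the ribbed slide is at top (163,232) and the blank at (201,235). Next I measure these and confirm them in one enlarged crop.

```bash
cat > h.py <<'E'
import cv2,numpy as np
def load(n): return dict(np.load(n))
def pts(f):
    """world xyz for every pixel, from depth"""
    h,w=f["z_map"].shape
    u,v=np.meshgrid(np.arange(w,dtype=float),np.arange(h,dtype=float))
    K=np.array([[f["fx"],0,f["cx"]],[0,f["fy"],f["cy"]],[0,0,1]],float)
    n=cv2.undistortPoints(np.stack([u,v],-1).reshape(-1,1,2),K,f["distortion"].astype(float)).reshape(h,w,2)
    c=np.dstack([n,np.ones((h,w))])*f["z_map"][...,None]
    return (c-f["t"])@f["R"]
def rect(p):
    (c,s,a)=cv2.minAreaRect((p[:,:2]*1000).astype(np.float32));return np.round(c,1),np.round(s,1),round(a,1)
E
python3 - <<'E'
from h import *
for n in("top","scene"):
    f=load(n+"0.npz");P=pts(f);I=f["image"].astype(int);hsv=cv2.cvtColor(f["image"],cv2.COLOR_RGB2HSV);Z=P[...,2]
    print(n,"bench z",np.median(Z[(abs(P[...,0]-.5)<.3)&(abs(P[...,1])<.3)]))
    px={"top":dict(hood=(269,190),mat=(392,246),tray=(180,237)),"scene":dict(hood=(266,245),mat=(203,182),tray=(377,277))}[n]
    for k,(u,v) in px.items(): print(k,P[v,u])
    hc=P[px["hood"][1],px["hood"][0]]
    d=np.hypot(P[...,0]-hc[0],P[...,1]-hc[1])
    if n=="top":
        for lo,hi in((.092,.115),(.118,.135),(.135,.165)):
            m=(d<.09)&(Z>lo)&(Z<hi); 
            if m.sum()>5: print("hood layer",lo,hi,m.sum(),rect(P[m]),np.median(Z[m]))
    else:
        for lo,hi in((.092,.115),(.135,.165)):
            m=(d<.09)&(Z>lo)&(Z<hi)
            if m.sum()>5: print("hood layer",lo,hi,m.sum(),rect(P[m]),np.median(Z[m]))
    mc=P[px["mat"][1],px["mat"][0]]
    m=(I.min(-1)>70)&(hsv[...,1]<40)&(Z<.012)&(np.hypot(P[...,0]-mc[0],P[...,1]-mc[1])<.13)
    print("mat",m.sum(),rect(P[m]),np.median(Z[m]))
    tc=P[px["tray"][1],px["tray"][0]]; dt=np.hypot(P[...,0]-tc[0],P[...,1]-tc[1])
    m=(I.min(-1)>140)&(Z<.02)&(dt<.14);print("tray",m.sum(),rect(P[m]),np.median(Z[m]))
    m=(Z>.025)&(dt<.085);print("rib",m.sum(),rect(P[m]),P[m].mean(0),Z[m].max())
    m=(I.max(-1)<150)&(I.max(-1)>40)&(Z>-.005)&(Z<.02)&(dt<.08)
    l,L,S,C=cv2.connectedComponentsWithStats(m.astype(np.uint8))
    for i in range(1,l):
        if S[i,4]>60: print("plate",C[i],S[i,4],rect(P[L==i]),np.median(Z[L==i]))
f=load("scene0.npz")["image"][160:310,220:440];cv2.imwrite("pics/crop.png",cv2.resize(cv2.cvtColor(f,cv2.COLOR_RGB2BGR),None,fx=3.5,fy=3.5,interpolation=cv2.INTER_CUBIC))
E
```

```text
top bench z 0.0028136043376346324
hood [0.5866517  0.04413016 0.11352504]
mat [ 0.45128262 -0.28697178  0.00142889]
tray [0.47664021 0.28809878 0.00692108]
hood layer 0.092 0.115 1320 (array([586.9,  43. ]), array([114.4, 114.5]), 68.3) 0.11071656115985348
hood layer 0.118 0.135 17 (array([574. ,  48.2]), array([106.3,  78.9]), 55.1) 0.11896024440366423
hood layer 0.135 0.165 203 (array([587.4,  42.7]), array([14.7, 86.6]), 15.1) 0.15542632760904393
mat 4075 (array([ 453.3, -287.3]), array([176. , 177.5]), 1.6) 0.004069240874269154
tray 4271 (array([480.2, 291.5]), array([205.4, 162.8]), 80.4) 0.0060880956591155945
rib 64 (array([491.9, 333.5]), array([11.3, 34.2]), 88.1) [0.49150811 0.33286438 0.03840988] 0.04739128961400003
scene bench z 0.0011018296073724942
hood [0.6215405  0.07087107 0.11004787]
mat [ 0.44849651 -0.27308855  0.00253909]
tray [0.48073377 0.29375551 0.00160769]
hood layer 0.092 0.115 1314 (array([593. ,  51.7]), array([105.7, 115.4]), 50.9) 0.10861379277348668
hood layer 0.135 0.165 258 (array([588.8,  47.2]), array([17.1, 89. ]), 14.5) 0.15223599199535348
mat 2322 (array([ 449.5, -284.4]), array([178.7, 174.9]), 0.6) 0.002002685738416763
tray 3866 (array([475.1, 291. ]), array([207.7, 173.5]), 80.4) 0.003915783828420748
rib 82 (array([491.1, 334.9]), array([11.1, 38.1]), 88.5) [0.4933836  0.33601091 0.03681404] 0.04475387479561291
plate [355.53191489 266.77659574] 188 (array([484.2, 235.5]), array([42.6, 57.6]), 79.6) 0.007864090132390828
plate [391.15810277 287.77865613] 253 (array([493.4, 336.8]), array([43.4, 55.4]), 87.8) 0.008921301734494364
```

View pics/crop.png

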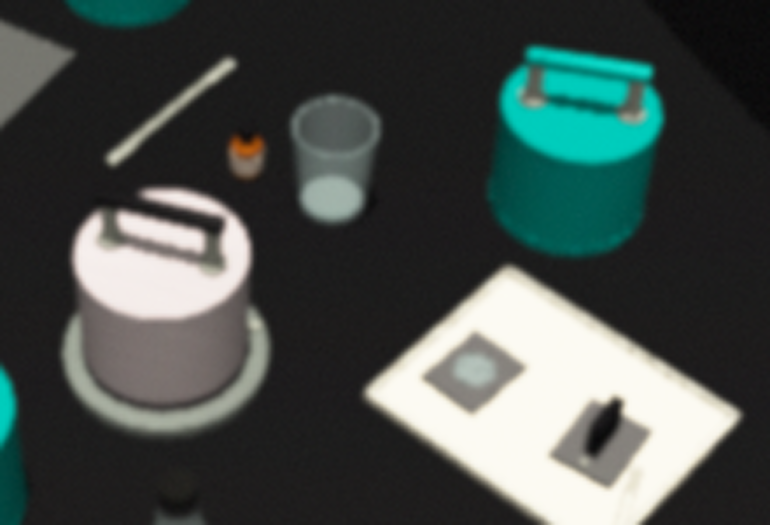

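The crop confirms it. The plain aluminium hood with the dark handle stands on the pale flange (crop 160,290), the ribbed slide is at crop (600,440), and the blank is at (473,370). The hood handle is at (0.587, 0.043), with the bar direction at about 105°. I'm moving now: turn +50° first.

Call:
send_rows(steps=[{"turn": 10.1,"hand": 1},{"turn": 10.1,"hand": 1},{"turn": 10,"hand": 1},{"turn": 10,"hand": 1},{"turn": 10,"hand": 1}])

```text
invalid input at $.steps[0]: expected keys dx, dy, dz, turn, hand
```

Call:
send_rows(steps=[{"dx": -0.059,"dy": 0.018,"hand": 1},{"dx": -0.059,"dy": 0.018,"hand": 1},{"dx": -0.059,"dy": 0.018,"hand": 1},{"dx": -0.059,"dy": 0.018,"hand": 1},{"dx": -0.059,"dy": 0.018,"hand": 1}])

```text
invalid input at $.steps[0]: expected keys dx, dy, dz, turn, hand
```

Call:
send_rows(steps=[{"dx": -0.059,"dy": 0.018,"hand": 1},{"dx": -0.059,"dy": 0.018,"hand": 1},{"dx": -0.059,"dy": 0.018,"hand": 1},{"dx": -0.059,"dy": 0.018,"hand": 1},{"dx": -0.059,"dy": 0.018,"hand": 1}])

```text
invalid input at $.steps[0]: expected keys dx, dy, dz, turn, hand
```

Call:
send_rows(steps=[{"dx": 0,"dy": 0,"dz": 0,"turn": 10.1,"hand": 1},{"dx": 0,"dy": 0,"dz": 0,"turn": 10.1,"hand": 1},{"dx": 0,"dy": 0,"dz": 0,"turn": 10,"hand": 1},{"dx": 0,"dy": 0,"dz": 0,"turn": 10,"hand": 1},{"dx": 0,"dy": 0,"dz": 0,"turn": 10,"hand": 1}])

```text
clock: 0.72
ee_pos: [0.2596, 0.568, 0.2525]
tcp_rot: [[-0.257, 0.966, -0.001], [0.966, 0.257, -0.001], [-0.001, -0.001, -1.0]]
ft_force: [0.3, 0.6, -1.0]
width: 0.0853
```

Call:
send_rows(steps=[{"dx": -0.059,"dy": 0.018,"dz": 0,"turn": 0,"hand": 1},{"dx": -0.059,"dy": 0.018,"dz": 0,"turn": 0,"hand": 1},{"dx": -0.059,"dy": 0.018,"dz": 0,"turn": 0,"hand": 1},{"dx": -0.059,"dy": 0.018,"dz": 0,"turn": 0,"hand": 1},{"dx": -0.059,"dy": 0.018,"dz": 0,"turn": 0,"hand": 1}])

```text
clock: 1.35
ee_pos: [0.4246, 0.3055, 0.2529]
tcp_rot: [[-0.263, 0.965, -0.0], [0.965, 0.263, -0.0], [-0.0, -0.0, -1.0]]
ft_force: [0.6, 0.2, 0.6]
width: 0.0854
```

Call:
send_rows(steps=[{"dx": -0.059,"dy": 0.018,"dz": 0,"turn": 0,"hand": 1},{"dx": -0.059,"dy": 0.018,"dz": 0,"turn": 0,"hand": 1},{"dx": -0.059,"dy": 0.018,"dz": 0,"turn": 0,"hand": 1},{"dx": -0.059,"dy": 0.018,"dz": 0,"turn": 0,"hand": 1},{"dx": -0.059,"dy": 0.018,"dz": 0,"turn": 0,"hand": 1}])

```text
clock: 1.98
ee_pos: [0.589, 0.0446, 0.2528]
tcp_rot: [[-0.262, 0.965, -0.001], [0.965, 0.262, 0.0], [0.0, -0.0, -1.0]]
ft_force: [0.9, -0.2, 0.5]
width: 0.0855
```

Call:
send_rows(steps=[{"dx": -0.001,"dy": -0.002,"dz": 0.04,"turn": 0,"hand": 1},{"dx": 0,"dy": 0,"dz": 0.04,"turn": 0,"hand": 1},{"dx": 0,"dy": 0,"dz": 0.02,"turn": 0,"hand": 1},{"dx": 0,"dy": 0,"dz": 0,"turn": 0,"hand": 0.3},{"dx": 0,"dy": 0,"dz": 0,"turn": 0,"hand": 0}])

```text
clock: 2.6
ee_pos: [0.588, 0.0452, 0.1549]
tcp_rot: [[-0.263, 0.965, 0.003], [0.965, 0.263, -0.0], [-0.001, 0.003, -1.0]]
ft_force: [0.6, 0.6, -0.2]
width: 0.0514
```

Call:
send_rows(steps=[{"dx": 0,"dy": 0,"dz": 0,"turn": 0,"hand": 0},{"dx": 0,"dy": 0,"dz": 0,"turn": 0,"hand": 0},{"dx": 0,"dy": 0,"dz": 0,"turn": 0,"hand": 0},{"dx": 0,"dy": 0,"dz": -0.01,"turn": 0,"hand": 0},{"dx": 0,"dy": 0,"dz": -0.01,"turn": 0,"hand": 0}])

```text
clock: 3.22
ee_pos: [0.5859, 0.0449, 0.173]
tcp_rot: [[-0.263, 0.965, -0.002], [0.965, 0.263, -0.0], [0.001, -0.002, -1.0]]
ft_force: [0.3, 0.1, -2.5]
width: 0.0123
```

Call:
send_rows(steps=[{"dx": 0,"dy": 0,"dz": -0.02,"turn": 0,"hand": 0},{"dx": 0,"dy": 0,"dz": -0.025,"turn": 0,"hand": 0},{"dx": 0,"dy": 0,"dz": -0.025,"turn": 0,"hand": 0},{"dx": 0,"dy": 0,"dz": -0.025,"turn": 0,"hand": 0},{"dx": 0,"dy": 0,"dz": -0.015,"turn": 0,"hand": 0}])

```text
clock: 3.85
ee_pos: [0.5876, 0.0449, 0.2862]
tcp_rot: [[-0.263, 0.965, 0.003], [0.965, 0.263, -0.0], [-0.001, 0.003, -1.0]]
ft_force: [0.3, 0.4, -2.7]
width: 0.0118
```

Run:
```python
from h import *
from rig import imaging,readout
for n in("scene","top"):
    f=imaging.grab_frame(n);np.savez(f"{n}1.npz",**f)
    P=pts(f);Z=P[...,2];d=np.hypot(P[...,0]-.587,P[...,1]-.043)
    cv2.imwrite(f"pics/{n}1.png",cv2.cvtColor(f["image"],cv2.COLOR_RGB2BGR))
f=load("scene1.npz")["image"][140:320,180:360];cv2.imwrite("pics/c1.png",cv2.resize(cv2.cvtColor(f,cv2.COLOR_RGB2BGR),None,fx=3.3,fy=3.3))
s=readout.sense();print(s["ee_pos"],s["width"],s["ft_force"],s["moment"],s["clock"],s["joint_pos"])
```

```text
[0.58818692 0.0448997  0.28645226] 0.011549201310852466 [-0.16045316  0.04605169 -2.32302056] [ 0.01886434 -0.06085178 -0.0318486 ] 3.95 [-4.27392147e-02  1.14294870e-01  1.66777272e+00 -3.73585632e-05
  1.35430884e+00 -3.08586058e-01]
```

View pics/c1.png

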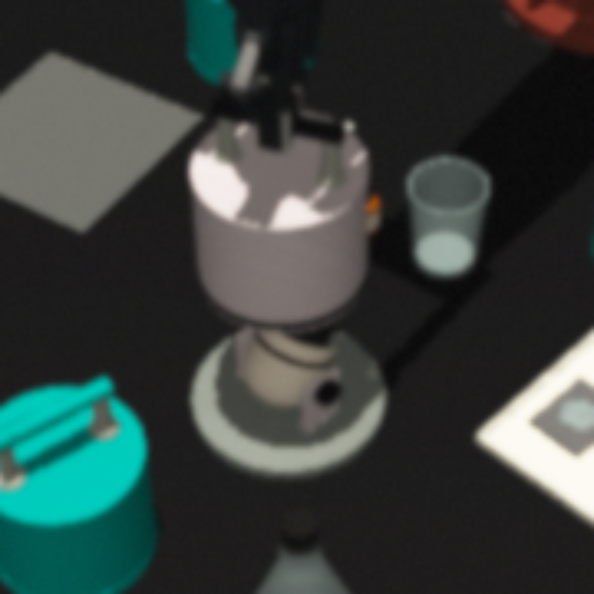

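Call:
send_rows(steps=[{"dx": -0.02,"dy": -0.015,"dz": 0,"turn": 0,"hand": 0},{"dx": -0.03,"dy": -0.023,"dz": 0,"turn": 0,"hand": 0},{"dx": -0.03,"dy": -0.023,"dz": 0,"turn": 0,"hand": 0},{"dx": -0.03,"dy": -0.023,"dz": 0,"turn": 0,"hand": 0},{"dx": -0.03,"dy": -0.023,"dz": 0,"turn": 0,"hand": 0}])

```text
clock: 4.58
ee_pos: [0.5191, -0.119, 0.2819]
tcp_rot: [[-0.263, 0.965, -0.002], [0.965, 0.263, 0.001], [0.001, -0.002, -1.0]]
ft_force: [1.1, 0.3, -1.9]
width: 0.0121
```

Call:
send_rows(steps=[{"dx": -0.03,"dy": -0.023,"dz": 0,"turn": 0,"hand": 0},{"dx": -0.03,"dy": -0.023,"dz": 0,"turn": 0,"hand": 0},{"dx": -0.03,"dy": -0.023,"dz": 0,"turn": 0,"hand": 0},{"dx": -0.03,"dy": -0.023,"dz": 0.02,"turn": 0,"hand": 0},{"dx": -0.024,"dy": -0.019,"dz": 0.02,"turn": 0,"hand": 0}])

```text
clock: 5.2
ee_pos: [0.45, -0.2874, 0.242]
tcp_rot: [[-0.262, 0.965, -0.001], [0.965, 0.262, 0.001], [0.001, -0.001, -1.0]]
ft_force: [0.8, 0.4, -3.4]
width: 0.0118
```

Call:
send_rows(steps=[{"dx": 0,"dy": 0,"dz": 0.025,"turn": 0,"hand": 0},{"dx": 0,"dy": 0,"dz": 0.025,"turn": 0,"hand": 0},{"dx": 0,"dy": 0,"dz": 0.02,"turn": 0,"hand": 0},{"dx": 0,"dy": 0,"dz": 0.01,"turn": 0,"hand": 0},{"dx": 0,"dy": 0,"dz": 0.01,"turn": 0,"hand": 0}])

```text
clock: 5.82
ee_pos: [0.4511, -0.2863, 0.1527]
tcp_rot: [[-0.263, 0.965, -0.0], [0.965, 0.263, 0.0], [0.0, -0.0, -1.0]]
ft_force: [0.1, -0.2, -1.2]
width: 0.0121
```

Call:
send_rows(steps=[{"dx": 0,"dy": 0,"dz": 0.003,"turn": 0,"hand": 0},{"dx": 0,"dy": 0,"dz": 0.003,"turn": 0,"hand": 0},{"dx": 0,"dy": 0,"dz": 0.001,"turn": 0,"hand": 0},{"dx": 0,"dy": 0,"dz": 0,"turn": 0,"hand": 0}])

```text
clock: 6.32
ee_pos: [0.4513, -0.2865, 0.1467]
tcp_rot: [[-0.263, 0.965, 0.001], [0.965, 0.263, -0.0], [-0.001, 0.0, -1.0]]
ft_force: [0.1, -0.0, -2.5]
width: 0.0121
```

Run:
```python
from h import *
from rig import imaging,readout
f=imaging.grab_frame("scene");np.savez("scene2.npz",**f)
f=f["image"][80:260,100:320];cv2.imwrite("pics/c2.png",cv2.resize(cv2.cvtColor(f,cv2.COLOR_RGB2BGR),None,fx=3.3,fy=3.3))
f=imaging.grab_frame("top");np.savez("top2.npz",**f);P=pts(f);Z=P[...,2]
for f0,nm in((load("top2.npz"),"top"),(load("scene2.npz"),"scene")):
    P=pts(f0);Z=P[...,2]
    m=(f0["image"].min(-1)>100)&(abs(P[...,0]-.45)<.07)&(abs(P[...,1]+.287)<.07)&(Z>.07)
    print(nm,m.sum(),np.percentile(Z[m],[10,50,90]) if m.any() else "")
s=readout.sense();print(s["ee_pos"],s["ft_force"],s["clock"])
```

```text
top 428 [0.09945346 0.10336577 0.10671599]
scene 815 [0.08134086 0.10028783 0.10358693]
[ 0.45132934 -0.2864935   0.14667487] [ 0.4200151   0.37495125 -1.44672472] 6.425
```

View pics/c2.png

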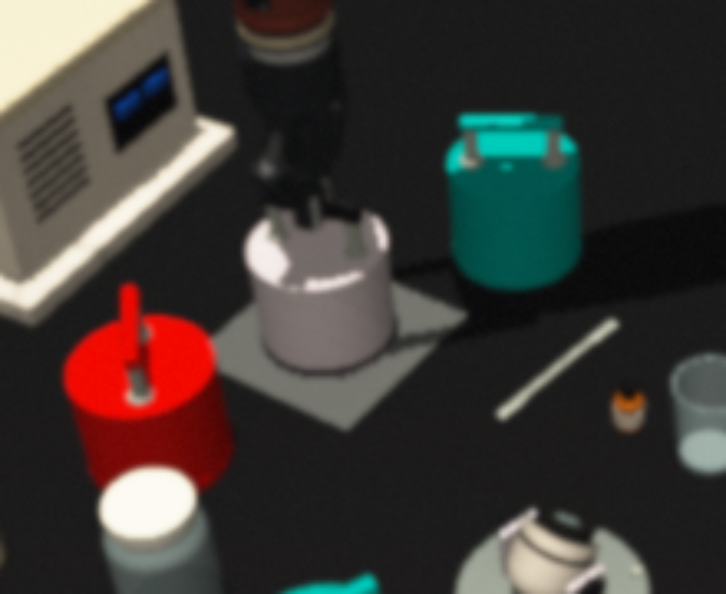

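The hood hangs centred over the mat (crop 325,300), only millimetres above it. I'm lowering it to contact.

Call:
send_rows(steps=[{"dx": 0,"dy": 0,"dz": 0.001,"turn": 0,"hand": 0},{"dx": 0,"dy": 0,"dz": 0.001,"turn": 0,"hand": 0},{"dx": 0,"dy": 0,"dz": 0,"turn": 0,"hand": 0}])

```text
clock: 6.8
ee_pos: [0.4517, -0.2865, 0.1458]
tcp_rot: [[-0.263, 0.965, 0.001], [0.965, 0.263, -0.0], [-0.0, 0.001, -1.0]]
ft_force: [-2.4, 2.7, 4.6]
width: 0.0118
```

Call:
send_rows(steps=[{"dx": 0,"dy": 0,"dz": 0.001,"turn": 0,"hand": 0},{"dx": 0,"dy": 0,"dz": 0.001,"turn": 0,"hand": 0},{"dx": 0,"dy": 0,"dz": 0,"turn": 0,"hand": 0}])

```text
clock: 7.18
ee_pos: [0.4519, -0.2867, 0.1458]
tcp_rot: [[-0.263, 0.965, 0.001], [0.965, 0.263, -0.0], [-0.001, 0.001, -1.0]]
ft_force: [-5.2, 5.0, 13.7]
width: 0.0119
```

Call:
send_rows(steps=[{"dx": 0,"dy": 0,"dz": -0.002,"turn": 0,"hand": 0},{"dx": 0,"dy": 0,"dz": 0,"turn": 0,"hand": 1},{"dx": 0,"dy": 0,"dz": 0,"turn": 0,"hand": 1},{"dx": 0,"dy": 0,"dz": 0,"turn": 0,"hand": 1},{"dx": 0,"dy": 0,"dz": 0,"turn": 0,"hand": 1}])

```text
clock: 7.8
ee_pos: [0.451, -0.2863, 0.144]
tcp_rot: [[-0.263, 0.965, -0.0], [0.965, 0.263, 0.0], [0.0, -0.0, -1.0]]
ft_force: [0.5, 0.1, 0.5]
width: 0.0828
```

Call:
send_rows(steps=[{"dx": 0,"dy": 0,"dz": 0,"turn": 0,"hand": 1},{"dx": 0,"dy": 0,"dz": 0,"turn": 0,"hand": 1},{"dx": 0,"dy": 0,"dz": -0.02,"turn": 0,"hand": 1},{"dx": 0,"dy": 0,"dz": -0.05,"turn": 0,"hand": 1},{"dx": 0,"dy": 0,"dz": -0.04,"turn": 0,"hand": 1}])

```text
clock: 8.43
ee_pos: [0.4513, -0.2865, 0.2559]
tcp_rot: [[-0.263, 0.965, 0.001], [0.965, 0.263, -0.001], [-0.001, 0.0, -1.0]]
ft_force: [0.7, 0.3, 0.2]
width: 0.0853
```

Run:
```python
from h import *
from rig import imaging,readout
for n in("scene","top"):
    f=imaging.grab_frame(n);np.savez(f"{n}3.npz",**f);P=pts(f);Z=P[...,2]
    m=(f["image"].min(-1)>100)&(abs(P[...,0]-.45)<.07)&(abs(P[...,1]+.287)<.07)&(Z>.09)&(Z<.12)
    print(n,"hood",rect(P[m]),np.percentile(Z[m],[10,50,90]))
    if n=="top":
        A=np.c_[P[m][:,:2],np.ones(m.sum())];print("tilt",np.linalg.lstsq(A,Z[m],rcond=None)[0])
    hsv=cv2.cvtColor(f["image"],cv2.COLOR_RGB2HSV)
    d=np.hypot(P[...,0]-.587,P[...,1]-.043)
    m=(d<.09)&(Z<.025)&(f["image"].min(-1)>110); print("flange",rect(P[m]),np.median(Z[m]))
    m=(d<.06)&(Z>.065);print("upper head",m.sum(),P[m].mean(0),Z[m].max())
f=load("scene3.npz")["image"][200:300,210:320];a=cv2.resize(f,None,fx=4.5,fy=4.5,interpolation=cv2.INTER_CUBIC)[:,:495]
f=load("top3.npz")["image"][155:235,235:305];b=cv2.resize(f,(394,450),interpolation=cv2.INTER_CUBIC)
a=a[:450,:400];cv2.imwrite("pics/c3.png",cv2.cvtColor(np.hstack([a,b]),cv2.COLOR_RGB2BGR))
```

```text
scene hood (array([ 460.5, -283.2]), array([105.7, 114. ]), 22.9) [0.09591476 0.10005149 0.10307751]
flange (array([587.5,  45.9]), array([143.4, 143. ]), 10.3) 0.010715750053302699
upper head 400 [0.58766227 0.05267125 0.07724935] 0.09294466307101898
top hood (array([ 451.7, -278.9]), array([113.9,  99.1]), 14.5) [0.098848   0.10263053 0.10608695]
tilt [ 0.00122705 -0.00528382  0.10042114]
flange (array([589.4,  44.4]), array([142.5, 146.4]), 89.1) 0.012881428671644973
upper head 380 [0.57951287 0.04345716 0.07853466] 0.09658853702758077
```

View pics/c3.png

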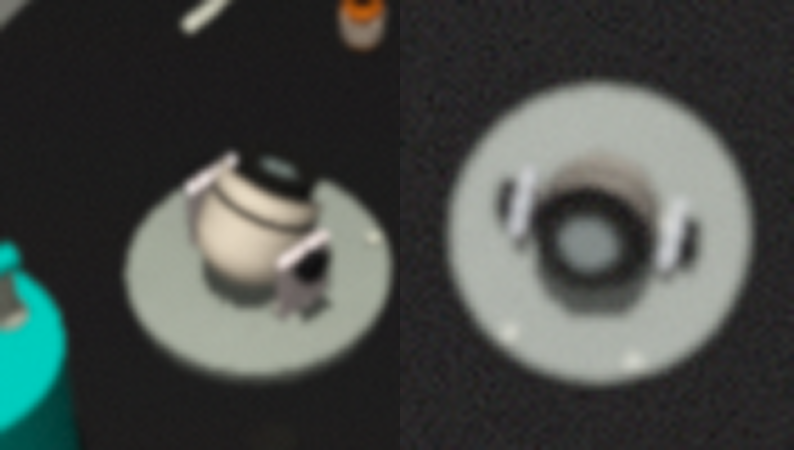

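The hood stands upright and released on the mat (fitted plane tilt about 0.005). The left crop shows the tilted barrel with its black collar at (275,175). The right crop shows the window at (588,240), and the knobs at (515,205) and (680,235) give the stand's yaw. Next I measure the port.

Run:
```python
from h import *
F=np.array([.5885,.0445])
for n in("top","scene"):
    f=load(n+"3.npz");P=pts(f);Z=P[...,2];I=f["image"].astype(int);d=np.hypot(P[...,0]-F[0],P[...,1]-F[1])
    if n=="top": box=np.s_[180:216,255:284]
    else: box=np.s_[230:248,262:284]
    m=np.zeros(Z.shape,bool);m[box]=True
    m&=(d<.05)&(Z>.06)
    ring=m&(I.max(-1)<90)
    # plane fit, robust
    p=P[ring];keep=np.ones(len(p),bool)
    for _ in range(4):
        c=p[keep].mean(0);nn=np.linalg.svd(p[keep]-c)[2][2];nn*=np.sign(nn[2]);r=(p-c)@nn;keep=abs(r)<.003
    print(n,ring.sum(),keep.sum(),"n",nn,"tilt",np.degrees(np.arccos(nn[2])),"dir",np.degrees(np.arctan2(nn[1],nn[0])),"c",c)
    # window: lighter blob inside; hull of ring+window
    win=m&(I.max(-1)>=75)&(I.max(-1)<170)&(I[...,2]>=I[...,0]-2)
    l,L,S,C=cv2.connectedComponentsWithStats(win.astype(np.uint8))
    for i in range(1,l):
        if S[i,4]>8: print("blob",C[i],S[i,4],P[L==i].mean(0))
    print("ringpx",np.argwhere(ring).mean(0)[::-1], "disc pts",P[ring].mean(0))
    # bright cheeks
    ch=(d<.06)&(d>.02)&(Z>.045)&(I.min(-1)>180)
    l,L,S,C=cv2.connectedComponentsWithStats(ch.astype(np.uint8))
    for i in range(1,l):
        if S[i,4]>5: print("cheek",C[i],S[i,4],P[L==i].mean(0))
```

```text
top 232 81 n [-0.27762951  0.0742664   0.95781332] tilt 16.701829243112684 dir 165.02391815567782 c [0.56696514 0.04509589 0.07779944]
blob [268.01149425 198.        ] 87 [0.57161671 0.04748621 0.0787481 ]
ringpx [269.05603448 196.53448276] disc pts [0.57548989 0.04479881 0.07856931]
cheek [257.11111111 187.66666667] 9 [0.60244066 0.07673309 0.05829158]
cheek [283.5        194.78571429] 14 [0.58311545 0.00731912 0.05920576]
scene 159 116 n [-0.47273775  0.11986736  0.87301251] tilt 29.1893780356102 dir 165.77194666707928 c [0.57186825 0.05153046 0.08050745]
blob [271.35294118 236.70588235] 17 [0.56604731 0.04636081 0.07263528]
ringpx [271.41509434 237.5408805 ] disc pts [0.57357568 0.05193271 0.07998494]
cheek [253.77777778 240.33333333] 9 [0.5878027  0.00954188 0.05715812]
cheek [261.10909091 252.        ] 55 [0.61192268 0.04858588 0.06243151]
cheek [276.45454545 254.90909091] 22 [0.59437781 0.08020374 0.05544867]
```

Port normal: azimuth about 165°, tilt about 29°. It leans back towards the robot. Rows can't tilt the tool directly, so I'm checking empty-handed whether over-reaching outward along -15° tips it. First I turn the jaws to yaw 75°.

Call:
send_rows(steps=[{"dx": 0,"dy": 0,"dz": -0.01,"turn": -10,"hand": 1},{"dx": 0,"dy": 0,"dz": -0.01,"turn": -10,"hand": 1},{"dx": 0,"dy": 0,"dz": -0.01,"turn": -10,"hand": 1},{"dx": 0,"dy": 0,"dz": -0.01,"turn": -10,"hand": 1},{"dx": 0,"dy": 0,"dz": -0.01,"turn": -10,"hand": 1}])

```text
clock: 9.15
ee_pos: [0.4507, -0.286, 0.3034]
tcp_rot: [[-0.91, 0.414, -0.001], [0.414, 0.91, 0.001], [0.002, 0.0, -1.0]]
ft_force: [-0.1, -0.5, 0.1]
width: 0.0854
```

Call:
send_rows(steps=[{"dx": 0,"dy": 0,"dz": 0,"turn": -10,"hand": 1},{"dx": -0.04,"dy": 0.04,"dz": 0,"turn": 0,"hand": 1},{"dx": -0.04,"dy": 0.04,"dz": 0,"turn": 0,"hand": 1},{"dx": -0.04,"dy": 0.04,"dz": 0,"turn": 0,"hand": 1},{"dx": -0.04,"dy": 0.04,"dz": 0,"turn": 0,"hand": 1}])

```text
clock: 9.78
ee_pos: [0.6477, -0.1713, 0.3029]
tcp_rot: [[-0.967, 0.255, -0.002], [0.255, 0.967, 0.0], [0.002, -0.0, -1.0]]
ft_force: [-0.3, 0.0, 0.5]
width: 0.0854
```

Call:
send_rows(steps=[{"dx": -0.06,"dy": 0,"dz": 0,"turn": 0,"hand": 1},{"dx": -0.06,"dy": 0,"dz": 0,"turn": 0,"hand": 1},{"dx": -0.06,"dy": 0,"dz": 0,"turn": 0,"hand": 1},{"dx": -0.06,"dy": 0,"dz": 0,"turn": 0,"hand": 1},{"dx": -0.06,"dy": 0,"dz": 0,"turn": 0,"hand": 1}])

```text
clock: 10.4
ee_pos: [0.9231, -0.2453, 0.2988]
tcp_rot: [[-0.967, 0.255, 0.009], [0.255, 0.967, -0.002], [-0.009, 0.0, -1.0]]
ft_force: [1.8, -0.5, 0.4]
width: 0.0853
```

Call:
send_rows(steps=[{"dx": -0.06,"dy": 0,"dz": 0,"turn": 0,"hand": 1},{"dx": -0.06,"dy": 0,"dz": 0,"turn": 0,"hand": 1},{"dx": -0.06,"dy": 0,"dz": 0,"turn": 0,"hand": 1}])

```text
clock: 10.78
ee_pos: [0.963, -0.2556, 0.2667]
tcp_rot: [[-0.96, 0.255, 0.113], [0.253, 0.967, -0.03], [-0.117, 0.0, -0.993]]
ft_force: [0.0, -0.5, 0.8]
width: 0.0855
```

Run:
```python
from rig import readout
import numpy as np
s=readout.sense();print(np.round(s["joint_pos"],3),np.round(s["ee_pos"],4),np.round(s["tcp_rot"],3).tolist(),s["clock"])
```

```text
[-0.332  1.081  0.31   0.009  1.634 -1.644] [ 0.963  -0.2556  0.2667] [[-0.96, 0.255, 0.113], [0.253, 0.967, -0.03], [-0.117, 0.0, -0.993]] 10.775
```

The over-reach does tip the tool outward, about 6.7° so far, and that is the direction the port needs. I'm going on to see how far it goes and whether the tilt stays when I come back.

Call:
send_rows(steps=[{"dx": -0.06,"dy": 0,"dz": 0,"turn": 0,"hand": 1},{"dx": -0.06,"dy": 0,"dz": 0,"turn": 0,"hand": 1},{"dx": -0.06,"dy": 0,"dz": 0,"turn": 0,"hand": 1}])

```text
clock: 11.15
ee_pos: [0.9974, -0.2644, 0.2598]
tcp_rot: [[-0.941, 0.255, 0.224], [0.248, 0.967, -0.059], [-0.231, -0.0, -0.973]]
ft_force: [-0.4, -0.0, 0.4]
width: 0.0852
```

Call:
send_rows(steps=[{"dx": 0.04,"dy": 0,"dz": 0,"turn": 0,"hand": 1},{"dx": 0.04,"dy": 0,"dz": 0,"turn": 0,"hand": 1}])

```text
clock: 11.4
ee_pos: [0.9228, -0.2449, 0.2393]
tcp_rot: [[-0.941, 0.255, 0.221], [0.248, 0.967, -0.058], [-0.229, 0.0, -0.973]]
ft_force: [0.2, -0.5, 0.9]
width: 0.0855
```

The tilt persists (13°), so I can set it at the outer reach limit once I hold the slide. The slide has to be picked with the tool vertical, so I take this tilt out again at the inner limit on the same azimuth.

Call:
send_rows(steps=[{"dx": 0.058,"dy": 0,"dz": -0.018,"turn": 0,"hand": 1},{"dx": 0.058,"dy": 0,"dz": -0.018,"turn": 0,"hand": 1},{"dx": 0.058,"dy": 0,"dz": -0.018,"turn": 0,"hand": 1},{"dx": 0.058,"dy": 0,"dz": -0.014,"turn": 0,"hand": 1},{"dx": 0.058,"dy": 0,"dz": -0.014,"turn": 0,"hand": 1}])

```text
clock: 12.02
ee_pos: [0.6307, -0.1677, 0.2559]
tcp_rot: [[-0.941, 0.255, 0.225], [0.248, 0.967, -0.059], [-0.232, -0.0, -0.973]]
ft_force: [0.2, 0.2, -0.5]
width: 0.0854
```

Call:
send_rows(steps=[{"dx": 0.058,"dy": 0,"dz": -0.014,"turn": 0,"hand": 1},{"dx": 0.058,"dy": 0,"dz": -0.014,"turn": 0,"hand": 1},{"dx": 0.058,"dy": 0,"dz": -0.014,"turn": 0,"hand": 1},{"dx": 0.058,"dy": 0,"dz": -0.014,"turn": 0,"hand": 1},{"dx": 0.058,"dy": 0,"dz": -0.014,"turn": 0,"hand": 1}])

```text
clock: 12.65
ee_pos: [0.3426, -0.0915, 0.2562]
tcp_rot: [[-0.941, 0.254, 0.224], [0.247, 0.967, -0.059], [-0.232, -0.0, -0.973]]
ft_force: [-0.6, -0.1, 0.3]
width: 0.0854
```

Call:
send_rows(steps=[{"dx": 0.045,"dy": 0,"dz": -0.01,"turn": 0,"hand": 1},{"dx": 0.045,"dy": 0,"dz": -0.01,"turn": 0,"hand": 1},{"dx": 0.045,"dy": 0,"dz": -0.01,"turn": 0,"hand": 1}])

```text
clock: 13.02
ee_pos: [0.2844, -0.0772, 0.2439]
tcp_rot: [[-0.952, 0.255, 0.172], [0.251, 0.967, -0.046], [-0.178, -0.0, -0.984]]
ft_force: [0.7, 0.3, 0.1]
width: 0.0853
```

Run:
```python
from rig import readout
import numpy as np
s=readout.sense();print(np.round(s["joint_pos"],3),np.round(s["ee_pos"],4),np.round(s["tcp_rot"],3).tolist(),s["clock"])
```

```text
[-0.557 -0.776  2.411  0.054  1.336 -1.877] [ 0.2844 -0.0772  0.2439] [[-0.952, 0.255, 0.172], [0.251, 0.967, -0.046], [-0.178, -0.0, -0.984]] 13.025
```

Call:
send_rows(steps=[{"dx": 0.05,"dy": 0,"dz": -0.01,"turn": 0,"hand": 1},{"dx": 0.05,"dy": 0,"dz": -0.01,"turn": 0,"hand": 1},{"dx": 0.05,"dy": 0,"dz": -0.01,"turn": 0,"hand": 1}])

```text
clock: 13.4
ee_pos: [0.2558, -0.0714, 0.2294]
tcp_rot: [[-0.964, 0.254, 0.079], [0.254, 0.967, -0.02], [-0.082, 0.001, -0.997]]
ft_force: [-0.1, 0.3, 0.1]
width: 0.0856
```

Call:
send_rows(steps=[{"dx": 0.05,"dy": 0,"dz": -0.01,"turn": 0,"hand": 1},{"dx": 0.05,"dy": 0,"dz": -0.01,"turn": 0,"hand": 1}])

```text
clock: 13.65
ee_pos: [0.237, -0.0687, 0.2269]
tcp_rot: [[-0.967, 0.255, 0.017], [0.255, 0.967, -0.001], [-0.016, 0.003, -1.0]]
ft_force: [0.1, -0.1, 0.5]
width: 0.0852
```

Call:
send_rows(steps=[{"dx": 0.02,"dy": 0,"dz": -0.005,"turn": 0,"hand": 1},{"dx": 0,"dy": 0,"dz": 0,"turn": 0,"hand": 1}])

```text
clock: 13.9
ee_pos: [0.2343, -0.0686, 0.2287]
tcp_rot: [[-0.967, 0.255, 0.006], [0.255, 0.967, 0.002], [-0.006, 0.003, -1.0]]
ft_force: [0.5, -0.4, 0.5]
width: 0.0851
```

Run:
```python
from h import *
from rig import imaging
for n in("top","scene"):
    fs=[imaging.grab_frame(n) for _ in range(6)]
    f=fs[0];f["z_map"]=np.median([g["z_map"] for g in fs],0);f["image"]=np.mean([g["image"] for g in fs],0).astype(np.uint8);np.savez(n+"4.npz",**f)
def ray(f,p):
    K=np.array([[f["fx"],0,f["cx"]],[0,f["fy"],f["cy"]],[0,0,1]],float)
    u=cv2.undistortPoints(np.array([[p]],float),K,f["distortion"].astype(float))[0,0]
    return -f["R"].T@f["t"], f["R"].T@np.r_[u,1]
F=np.array([.5885,.0445,.05]);R={}
for n in("top","scene"):
    f=load(n+"4.npz");P=pts(f);Z=P[...,2];I=f["image"].astype(int);d=np.hypot(P[...,0]-F[0],P[...,1]-F[1])
    m=(d<.09)&(Z<.025)&(I.min(-1)>100);fl=rect(P[m]);print(n,"flange",fl,np.median(Z[m]))
    dark=(d<.05)&(Z>.055)&(I.max(-1)<80)
    l,L,S,C=cv2.connectedComponentsWithStats(dark.astype(np.uint8))
    i=1+np.argmax(S[1:,4]);ring=L==i
    cnt=max(cv2.findContours(ring.astype(np.uint8),cv2.RETR_EXTERNAL,cv2.CHAIN_APPROX_NONE)[0],key=cv2.contourArea)
    print("ring",S[i],"ellipse",cv2.fitEllipse(cnt))
    fill=cv2.drawContours(np.zeros(Z.shape,np.uint8),[cnt],-1,1,-1)>0
    win=fill&~ring; print("window",win.sum(),np.argwhere(win).mean(0)[::-1])
    R[n]=ray(f,np.argwhere(win).mean(0)[::-1])
    e=cv2.erode(fill.astype(np.uint8),np.ones((3,3)))>0
    p=P[e];c=p.mean(0);keep=np.ones(len(p),bool)
    for _ in range(6):
        c=p[keep].mean(0);nn=np.linalg.svd(p[keep]-c,full_matrices=False)[2][2];nn*=np.sign(nn[2]);keep=abs((p-c)@nn)<.004
    print("plane",len(p),keep.sum(),nn.round(3),"tilt",np.degrees(np.arccos(nn[2])).round(1),"az",np.degrees(np.arctan2(nn[1],nn[0])).round(1),"c",c.round(4))
    w=P[win].mean(0);print("win depth",w, "tilt from axis",np.degrees(np.arctan2(np.hypot(*(w-F)[:2]),w[2]-.05)))
    tc=np.array([.4925,.336]);dt=np.hypot(P[...,0]-tc[0],P[...,1]-tc[1])
    m=(Z>.022)&(dt<.04);print("rib",m.sum(),rect(P[m]),np.percentile(Z[m],90))
    m=(I.max(-1)<150)&(Z<.02)&(dt<.04);print("plate",m.sum(),rect(P[m]),np.median(Z[m]))
(o1,d1),(o2,d2)=R["top"],R["scene"]
A=np.c_[d1,-d2];s=np.linalg.lstsq(A,o2-o1,rcond=None)[0];a,b=o1+s[0]*d1,o2+s[1]*d2
print("triang window",(a+b)/2,"gap",np.linalg.norm(a-b))
```

```text
top flange (array([589.1,  44. ]), array([146. , 142.6]), 0.5) 0.012892208104467907
ring [258 188  22  19 233] ellipse ((268.7109069824219, 197.14161682128906), (17.603145599365234, 20.856666564941406), 111.68852996826172)
window 81 [268. 198.]
plane 237 149 [-0.642  0.203  0.739] tilt 42.3 az 162.5 c [0.5741 0.0445 0.0822]
win depth [0.57168972 0.04752776 0.07829615] tilt from axis 31.11699426776326
rib 70 (array([491.8, 333.1]), array([33.4, 10.4]), 0.0) 0.04260678634145542
plate 37 (array([492.7, 335.7]), array([38.3, 19.9]), 0.6) 0.010583753347893663
scene flange (array([585.4,  43.8]), array([148.2, 145.3]), 19.1) 0.010765195088525947
ring [263 231  18  14 152] ellipse ((271.62298583984375, 237.52020263671875), (9.941606521606445, 19.08073616027832), 114.46820831298828)
window 14 [271.5 237. ]
plane 107 106 [-0.561  0.09   0.823] tilt 34.7 az 170.9 c [0.5732 0.0518 0.0801]
win depth [0.56667641 0.0472265  0.07268906] tilt from axis 44.10783353540529
rib 89 (array([490.5, 335.2]), array([10.1, 34. ]), 86.3) 0.04043466787733249
plate 260 (array([493. , 336.5]), array([42.8, 55. ]), 85.8) 0.00880038672616944
triang window [0.57106449 0.04870012 0.07768839] gap 0.0027371371967746345
```

Call:
send_rows(steps=[{"dx": 0,"dy": 0,"dz": -0.015,"turn": -6.2,"hand": 1},{"dx": 0,"dy": 0,"dz": -0.015,"turn": -6.1,"hand": 1},{"dx": -0.03,"dy": 0.052,"dz": 0,"turn": 0,"hand": 1},{"dx": -0.03,"dy": 0.052,"dz": 0,"turn": 0,"hand": 1},{"dx": -0.03,"dy": 0.052,"dz": 0,"turn": 0,"hand": 1}])

```text
clock: 15.12
ee_pos: [0.3356, 0.0839, 0.2591]
tcp_rot: [[-0.999, 0.043, 0.005], [0.043, 0.999, 0.002], [-0.005, 0.003, -1.0]]
ft_force: [1.1, -1.5, 0.9]
width: 0.0856
```

Call:
send_rows(steps=[{"dx": -0.03,"dy": 0.052,"dz": 0,"turn": 0,"hand": 1},{"dx": -0.03,"dy": 0.052,"dz": 0,"turn": 0,"hand": 1},{"dx": -0.03,"dy": 0.052,"dz": 0,"turn": 0,"hand": 1},{"dx": -0.03,"dy": 0.052,"dz": 0,"turn": 0,"hand": 1},{"dx": -0.03,"dy": 0.05,"dz": 0,"turn": 0,"hand": 1}])

```text
clock: 15.75
ee_pos: [0.4962, 0.3358, 0.2593]
tcp_rot: [[-0.999, 0.042, 0.003], [0.042, 0.999, 0.003], [-0.002, 0.003, -1.0]]
ft_force: [1.6, 0.3, 0.1]
width: 0.0854
```

Call:
send_rows(steps=[{"dx": 0.0045,"dy": -0.0015,"dz": 0.055,"turn": 0,"hand": 0.6},{"dx": 0,"dy": 0,"dz": 0.055,"turn": 0,"hand": 0.6},{"dx": 0,"dy": 0,"dz": 0.05,"turn": 0,"hand": 0.6},{"dx": 0,"dy": 0,"dz": 0.03,"turn": 0,"hand": 0.6},{"dx": 0,"dy": 0,"dz": 0.02,"turn": 0,"hand": 0.6}])

```text
clock: 16.38
ee_pos: [0.4903, 0.3326, 0.0474]
tcp_rot: [[-0.999, 0.043, 0.0], [0.043, 0.999, 0.002], [-0.0, 0.002, -1.0]]
ft_force: [0.2, -0.3, 0.3]
width: 0.0514
```

Call:
send_rows(steps=[{"dx": 0,"dy": 0,"dz": 0.008,"turn": 0,"hand": 0.6},{"dx": 0,"dy": 0,"dz": 0.006,"turn": 0,"hand": 0.6},{"dx": 0,"dy": 0,"dz": 0,"turn": 0,"hand": 0.6}])

```text
clock: 16.75
ee_pos: [0.4921, 0.3335, 0.0366]
tcp_rot: [[-0.999, 0.043, 0.004], [0.043, 0.999, 0.004], [-0.004, 0.004, -1.0]]
ft_force: [-0.5, -0.6, 0.3]
width: 0.0515
```

Call:
send_rows(steps=[{"dx": 0,"dy": 0,"dz": 0.001,"turn": 0,"hand": 0},{"dx": 0,"dy": 0,"dz": 0,"turn": 0,"hand": 0},{"dx": 0,"dy": 0,"dz": 0,"turn": 0,"hand": 0},{"dx": 0,"dy": 0,"dz": 0,"turn": 0,"hand": 0},{"dx": 0,"dy": 0,"dz": 0,"turn": 0,"hand": 0}])

```text
clock: 17.38
ee_pos: [0.492, 0.3335, 0.0356]
tcp_rot: [[-0.999, 0.043, 0.004], [0.043, 0.999, 0.004], [-0.004, 0.004, -1.0]]
ft_force: [0.4, 0.0, 4.6]
width: 0.0088
```

Call:
send_rows(steps=[{"dx": 0,"dy": 0,"dz": -0.01,"turn": 0,"hand": 0},{"dx": 0,"dy": 0,"dz": -0.03,"turn": 0,"hand": 0},{"dx": 0,"dy": 0,"dz": -0.05,"turn": 0,"hand": 0},{"dx": 0,"dy": 0,"dz": -0.05,"turn": 0,"hand": 0},{"dx": 0,"dy": 0,"dz": -0.05,"turn": 0,"hand": 0}])

```text
clock: 18.0
ee_pos: [0.4901, 0.3321, 0.2259]
tcp_rot: [[-0.999, 0.043, 0.002], [0.043, 0.999, 0.002], [-0.002, 0.002, -1.0]]
ft_force: [0.1, -0.3, -1.1]
width: 0.0088
```

Run:
```python
from h import *
from rig import imaging,readout
f=imaging.grab_frame("scene");np.savez("scene5.npz",**f)
g=f["image"][130:310,300:480];cv2.imwrite("pics/c5.png",cv2.resize(cv2.cvtColor(g,cv2.COLOR_RGB2BGR),None,fx=3.3,fy=3.3))
s=readout.sense();print(s["ee_pos"],s["ft_force"],s["clock"],s["width"])
```

```text
[0.49398913 0.33429359 0.23473591] [2.02900213 1.72414868 3.57880005] 18.05 0.00904591286569989
```

View pics/c5.png

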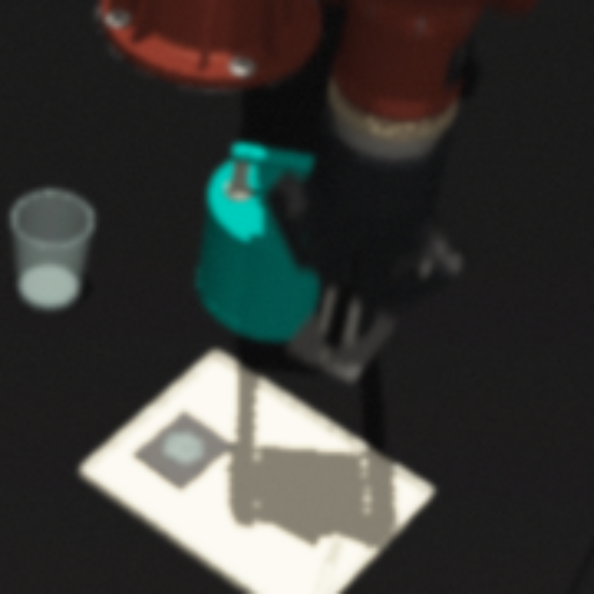

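The slide is in the jaws (crop 345,365) and clear of the tray. Next I turn to yaw 75° and carry it to the outer limit on azimuth -15°.

Call:
send_rows(steps=[{"dx": 0,"dy": 0,"dz": -0.03,"turn": 6.2,"hand": 0},{"dx": 0,"dy": 0,"dz": -0.03,"turn": 6.2,"hand": 0},{"dx": -0.046,"dy": -0.038,"dz": 0,"turn": 0,"hand": 0},{"dx": -0.046,"dy": -0.038,"dz": 0,"turn": 0,"hand": 0},{"dx": -0.046,"dy": -0.038,"dz": 0,"turn": 0,"hand": 0}])

```text
clock: 18.68
ee_pos: [0.5951, 0.1855, 0.2842]
tcp_rot: [[-0.967, 0.256, 0.002], [0.256, 0.967, 0.003], [-0.001, 0.003, -1.0]]
ft_force: [1.0, 0.6, -1.2]
width: 0.0092
```

Call:
send_rows(steps=[{"dx": -0.046,"dy": -0.038,"dz": 0,"turn": 0,"hand": 0},{"dx": -0.046,"dy": -0.038,"dz": 0,"turn": 0,"hand": 0},{"dx": -0.046,"dy": -0.038,"dz": 0,"turn": 0,"hand": 0},{"dx": -0.046,"dy": -0.038,"dz": 0,"turn": 0,"hand": 0},{"dx": -0.046,"dy": -0.038,"dz": 0,"turn": 0,"hand": 0}])

```text
clock: 19.3
ee_pos: [0.7689, -0.0573, 0.2835]
tcp_rot: [[-0.967, 0.256, 0.002], [0.256, 0.967, 0.004], [-0.001, 0.004, -1.0]]
ft_force: [0.4, 0.1, -0.6]
width: 0.0087
```

Call:
send_rows(steps=[{"dx": -0.046,"dy": -0.038,"dz": 0,"turn": 0,"hand": 0},{"dx": -0.046,"dy": -0.038,"dz": 0,"turn": 0,"hand": 0},{"dx": -0.046,"dy": -0.038,"dz": 0,"turn": 0,"hand": 0},{"dx": -0.046,"dy": -0.038,"dz": 0,"turn": 0,"hand": 0}])

```text
clock: 19.8
ee_pos: [0.9077, -0.2512, 0.2833]
tcp_rot: [[-0.967, 0.256, 0.002], [0.256, 0.967, 0.004], [-0.001, 0.004, -1.0]]
ft_force: [1.2, 0.7, 0.1]
width: 0.0089
```

Call:
send_rows(steps=[{"dx": -0.06,"dy": 0,"dz": 0,"turn": 0,"hand": 0},{"dx": -0.06,"dy": 0,"dz": 0,"turn": 0,"hand": 0},{"dx": -0.06,"dy": 0,"dz": 0,"turn": 0,"hand": 0},{"dx": -0.06,"dy": 0,"dz": 0,"turn": 0,"hand": 0},{"dx": -0.06,"dy": 0,"dz": 0,"turn": 0,"hand": 0}])

```text
clock: 20.42
ee_pos: [0.9832, -0.268, 0.246]
tcp_rot: [[-0.951, 0.256, 0.172], [0.253, 0.967, -0.043], [-0.177, 0.003, -0.984]]
ft_force: [-0.7, -0.2, -0.9]
width: 0.0086
```

Call:
send_rows(steps=[{"dx": -0.06,"dy": 0,"dz": 0,"turn": 0,"hand": 0},{"dx": -0.06,"dy": 0,"dz": 0,"turn": 0,"hand": 0},{"dx": -0.06,"dy": 0,"dz": 0,"turn": 0,"hand": 0},{"dx": -0.06,"dy": 0,"dz": 0,"turn": 0,"hand": 0},{"dx": -0.06,"dy": 0,"dz": 0,"turn": 0,"hand": 0}])

```text
clock: 21.05
ee_pos: [1.0336, -0.2799, 0.2671]
tcp_rot: [[-0.9, 0.257, 0.353], [0.24, 0.966, -0.093], [-0.365, 0.001, -0.931]]
ft_force: [-0.1, -0.3, 0.1]
width: 0.0091
```

Call:
send_rows(steps=[{"dx": -0.06,"dy": 0,"dz": 0,"turn": 0,"hand": 0},{"dx": -0.06,"dy": 0,"dz": 0,"turn": 0,"hand": 0},{"dx": -0.06,"dy": 0,"dz": 0,"turn": 0,"hand": 0},{"dx": -0.06,"dy": 0,"dz": 0,"turn": 0,"hand": 0},{"dx": 0.03,"dy": 0,"dz": 0,"turn": 0,"hand": 0}])

```text
clock: 21.68
ee_pos: [1.0399, -0.281, 0.3067]
tcp_rot: [[-0.832, 0.257, 0.492], [0.221, 0.966, -0.131], [-0.509, -0.0, -0.861]]
ft_force: [-0.1, -0.2, -0.7]
width: 0.0092
```

Tool tilt is 30.6° towards azimuth -14.9°. Now I go to a hover 80 mm out along the port normal.

Call:
send_rows(steps=[{"dx": 0.053,"dy": 0.018,"dz": -0.017,"turn": 0,"hand": 0},{"dx": 0.053,"dy": 0.018,"dz": -0.017,"turn": 0,"hand": 0},{"dx": 0.053,"dy": 0.018,"dz": -0.017,"turn": 0,"hand": 0},{"dx": 0.053,"dy": 0.018,"dz": -0.017,"turn": 0,"hand": 0},{"dx": 0.053,"dy": 0.018,"dz": -0.017,"turn": 0,"hand": 0}])

```text
clock: 22.3
ee_pos: [0.7995, -0.124, 0.2466]
tcp_rot: [[-0.835, 0.257, 0.487], [0.223, 0.966, -0.129], [-0.503, 0.001, -0.864]]
ft_force: [0.1, 0.7, -0.1]
width: 0.0093
```

Call:
send_rows(steps=[{"dx": 0.053,"dy": 0.018,"dz": -0.017,"turn": 0,"hand": 0},{"dx": 0.053,"dy": 0.018,"dz": -0.017,"turn": 0,"hand": 0},{"dx": 0.053,"dy": 0.018,"dz": -0.018,"turn": 0,"hand": 0},{"dx": 0.053,"dy": 0.018,"dz": -0.018,"turn": 0,"hand": 0},{"dx": 0.053,"dy": 0.018,"dz": -0.018,"turn": 0,"hand": 0}])

```text
clock: 22.92
ee_pos: [0.5588, 0.0332, 0.1901]
tcp_rot: [[-0.835, 0.257, 0.487], [0.223, 0.966, -0.128], [-0.504, 0.002, -0.864]]
ft_force: [0.4, -0.0, -0.5]
width: 0.009
```

```bash
cat > go.py <<'E'
from rig import readout
import numpy as np,sys
s=readout.sense();R=np.array(s["tcp_rot"]);p=np.array(s["ee_pos"])
t=np.array(eval(sys.argv[1]),float)
print("tool delta",(R.T@(t-p)).round(4),"p",p.round(4),"tilt",np.degrees(np.arccos(-R[2,2])).round(2),"q",np.round(s["joint_pos"],2),"F",np.round(s["ft_force"],1),s["clock"])
E
python3 go.py "(.5154,.0633,.1771)"
```

```text
tool delta [ 0.0495  0.0178 -0.0138] p [0.5588 0.0332 0.1901] tilt 30.24 q [-0.   -0.1   2.15 -0.23  0.59 -1.15] F [ 0.4 -0.  -0.5] 22.925
```

Call:
send_rows(steps=[{"dx": 0.0495,"dy": 0.018,"dz": -0.014,"turn": 0,"hand": 0},{"dx": 0,"dy": 0,"dz": 0,"turn": 0,"hand": 0},{"dx": 0,"dy": 0,"dz": 0.03,"turn": 0,"hand": 0},{"dx": 0,"dy": 0,"dz": 0.02,"turn": 0,"hand": 0},{"dx": 0,"dy": 0,"dz": 0,"turn": 0,"hand": 0}])

```text
clock: 23.55
ee_pos: [0.5412, 0.0557, 0.133]
tcp_rot: [[-0.836, 0.258, 0.484], [0.223, 0.966, -0.128], [-0.501, 0.001, -0.866]]
ft_force: [0.2, 1.0, -0.3]
width: 0.0086
```

```bash
python3 go.py "(.5548,.0528,.1082)"
python3 - <<'E'
from h import *
from rig import imaging
c=[]
for n in("scene","top"):
    f=imaging.grab_frame(n);np.savez(n+"6.npz",**f);g=f["image"]
    g=g[175:265,225:315] if n=="scene" else g[155:245,225:315]
    c.append(cv2.resize(g,(400,400),interpolation=cv2.INTER_CUBIC))
cv2.imwrite("pics/c6.png",cv2.cvtColor(np.hstack(c),cv2.COLOR_RGB2BGR))
E
```

```text
tool delta [0.0004 0.0007 0.0284] p [0.5412 0.0557 0.133 ] tilt 30.05 q [ 0.05 -0.03  2.21 -0.34  0.48 -0.99] F [ 0.2  1.  -0.3] 23.55
```

View pics/c6.png

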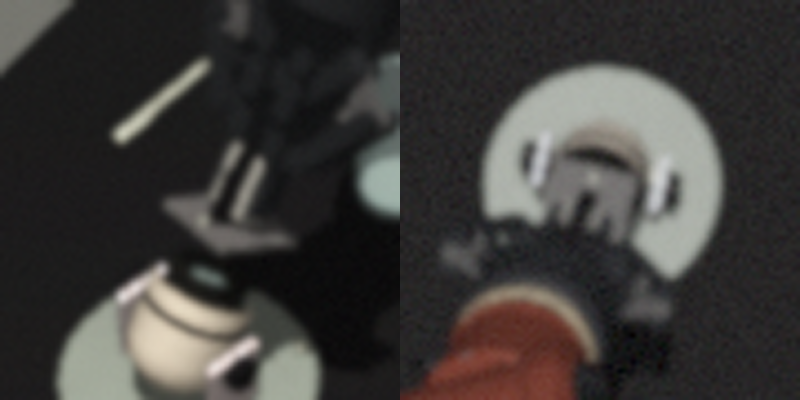

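Run:
```python
from h import *
from rig import readout
s=readout.sense();R=np.array(s["tcp_rot"]);p=np.array(s["ee_pos"])
C=np.array([[sx*.03,sy*.024,.0316-.0025] for sx in(1,-1) for sy in(1,-1)])@R.T+p
port=np.array([.588,.044,.05])-.036*R[:,2]
for n in("scene","top"):
    f=load(n+"6.npz");K=np.array([[f["fx"],0,f["cx"]],[0,f["fy"],f["cy"]],[0,0,1]],float)
    q=cv2.projectPoints(np.vstack([C,port,port+.003*R[:,2]]),cv2.Rodrigues(f["R"])[0],f["t"].astype(float),K,f["distortion"].astype(float))[0][:,0]
    off=(225,175) if n=="scene" else (225,155)
    print(n,"corners crop",((q[:4]-off)*400/90).round(0).tolist(),"port px",q[4:].round(1).tolist())
    # plate blob, for depth plane fit
    P=pts(f);d=np.linalg.norm(P-(p+.0316*R[:,2]),axis=-1);I=f["image"].astype(int)
    m=(d<.037)&(I.max(-1)<150)&(I.min(-1)>55)&((P-p)@R[:,2]>.018)
    pp=P[m];c=pp.mean(0);nn=np.linalg.svd(pp-c,full_matrices=False)[2][2];nn*=np.sign(nn[2])
    print("plate fit",m.sum(),np.degrees(np.arccos(nn[2])),"z along tool",np.median((pp-p)@R[:,2]), "err", ((pp-p)@R[:,:2]).mean(0))
```

```text
scene corners crop [[292.0, 241.0], [233.0, 193.0], [217.0, 249.0], [157.0, 199.0]] port px [[271.0, 235.8], [270.5, 236.9]]
plate fit 187 52.24769136695964 z along tool 0.027987382950495333 err [-0.00865325  0.00539303]
top corners crop [[130.0, 247.0], [211.0, 269.0], [151.0, 152.0], [234.0, 174.0]] port px [[267.6, 198.3], [267.7, 197.9]]
plate fit 204 20.40073593265213 z along tool 0.02616550064525607 err [-0.0154112  -0.00264045]
```

The projected slide corners match the picture to 1–2 px. The predicted port pixel also matches the observed window in both views (top 268,198; scene 271.5,237). I'm closing in.

Call:
send_rows(steps=[{"dx": 0,"dy": 0,"dz": 0.012,"turn": 0,"hand": 0},{"dx": 0,"dy": 0,"dz": 0.008,"turn": 0,"hand": 0},{"dx": 0,"dy": 0,"dz": 0.004,"turn": 0,"hand": 0},{"dx": 0,"dy": 0,"dz": 0.001,"turn": 0,"hand": 0},{"dx": 0,"dy": 0,"dz": 0,"turn": 0,"hand": 0}])

```text
clock: 24.28
ee_pos: [0.5523, 0.053, 0.1111]
tcp_rot: [[-0.837, 0.257, 0.484], [0.223, 0.966, -0.128], [-0.5, 0.0, -0.866]]
ft_force: [0.5, -0.1, 0.3]
width: 0.0089
```

```bash
python3 go.py "(.5548,.0528,.1082)"
```

```text
tool delta [-0.0006  0.0004  0.0038] p [0.5523 0.053  0.1111] tilt 30.02 q [ 0.05  0.04  2.2  -0.37  0.43 -0.96] F [ 0.5 -0.1  0.3] 24.275
```

Call:
send_rows(steps=[{"dx": 0,"dy": 0,"dz": 0.002,"turn": 0,"hand": 0},{"dx": 0,"dy": 0,"dz": 0,"turn": 0,"hand": 0}])

```text
clock: 24.52
ee_pos: [0.5533, 0.0527, 0.1095]
tcp_rot: [[-0.837, 0.257, 0.484], [0.223, 0.966, -0.128], [-0.5, 0.001, -0.866]]
ft_force: [-0.1, -0.0, -0.7]
width: 0.0092
```

Call:
send_rows(steps=[{"dx": 0,"dy": 0,"dz": 0.001,"turn": 0,"hand": 0},{"dx": 0,"dy": 0,"dz": 0,"turn": 0,"hand": 0}])

```text
clock: 24.78
ee_pos: [0.5538, 0.0526, 0.1086]
tcp_rot: [[-0.837, 0.257, 0.484], [0.223, 0.966, -0.128], [-0.5, 0.0, -0.866]]
ft_force: [0.4, -0.7, -1.1]
width: 0.0088
```

Call:
send_rows(steps=[{"dx": 0,"dy": 0,"dz": 0.001,"turn": 0,"hand": 0},{"dx": 0,"dy": 0,"dz": 0,"turn": 0,"hand": 0}])

```text
clock: 25.02
ee_pos: [0.5543, 0.0525, 0.1078]
tcp_rot: [[-0.837, 0.257, 0.484], [0.223, 0.966, -0.128], [-0.501, 0.001, -0.866]]
ft_force: [-1.3, -0.1, 0.5]
width: 0.0088
```

Call:
send_rows(steps=[{"dx": 0,"dy": 0,"dz": 0.001,"turn": 0,"hand": 0},{"dx": 0,"dy": 0,"dz": 0,"turn": 0,"hand": 0}])

```text
clock: 25.28
ee_pos: [0.5548, 0.0524, 0.107]
tcp_rot: [[-0.837, 0.257, 0.484], [0.223, 0.966, -0.128], [-0.501, 0.001, -0.866]]
ft_force: [-1.6, -0.3, 1.8]
width: 0.0093
```

Call:
send_rows(steps=[{"dx": 0,"dy": 0,"dz": 0.001,"turn": 0,"hand": 0},{"dx": 0,"dy": 0,"dz": 0,"turn": 0,"hand": 0}])

```text
clock: 25.52
ee_pos: [0.5553, 0.0522, 0.1061]
tcp_rot: [[-0.837, 0.257, 0.484], [0.223, 0.966, -0.128], [-0.501, 0.001, -0.866]]
ft_force: [-2.9, 0.4, 2.7]
width: 0.0086
```

Call:
send_rows(steps=[{"dx": 0,"dy": 0,"dz": 0.001,"turn": 0,"hand": 0},{"dx": 0,"dy": 0,"dz": 0,"turn": 0,"hand": 0}])

```text
clock: 25.78
ee_pos: [0.5558, 0.0521, 0.1052]
tcp_rot: [[-0.837, 0.257, 0.484], [0.223, 0.966, -0.128], [-0.501, 0.001, -0.866]]
ft_force: [-3.8, 0.8, 4.4]
width: 0.0088
```

Run:
```python
from h import *
from rig import readout,imaging
c=[];T=[]
for n in("scene","top"):
    for _ in range(4):
        f=imaging.grab_frame(n)
        s=readout.sense();R=np.array(s["tcp_rot"]);T.append(np.r_[R.T@s["ft_force"],R.T@s["moment"]])
    np.savez(n+"7.npz",**f);g=f["image"]
    g=g[190:265,235:310] if n=="scene" else g[160:235,235:310]
    c.append(cv2.resize(g,(400,400),interpolation=cv2.INTER_CUBIC))
cv2.imwrite("pics/c7.png",cv2.cvtColor(np.hstack(c),cv2.COLOR_RGB2BGR))
print("tool F,M",np.mean(T,0).round(3),np.std(T,0).round(2),s["ee_pos"],s["clock"])
```

```text
tool F,M [ 1.106  0.327 -5.037 -0.059  0.394 -0.018] [0.64 0.36 0.68 0.02 0.03 0.03] [0.55579134 0.05211108 0.10519642] 26.175
```

View pics/c7.png

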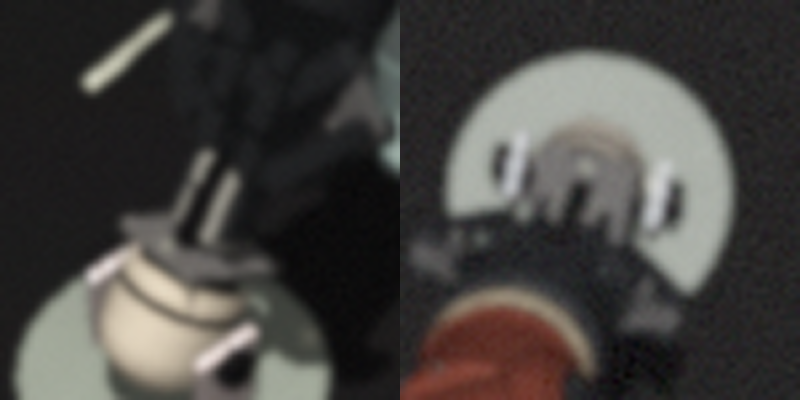

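The picture shows the slide seated on the head with about 5 N of push (left crop 200,250), but there is a moment about tool y. I back off for a moment baseline, so I can tell an edge contact from a flush one.

Call:
send_rows(steps=[{"dx": 0,"dy": 0,"dz": -0.006,"turn": 0,"hand": 0},{"dx": 0,"dy": 0,"dz": -0.002,"turn": 0,"hand": 0},{"dx": 0,"dy": 0,"dz": 0,"turn": 0,"hand": 0}])

```text
clock: 26.55
ee_pos: [0.5517, 0.0531, 0.112]
tcp_rot: [[-0.837, 0.257, 0.484], [0.223, 0.966, -0.128], [-0.5, 0.0, -0.866]]
ft_force: [0.9, -0.1, -0.9]
width: 0.0091
```

```bash
cat > fm.py <<'E'
from h import *
from rig import readout,imaging
T=[]
for n in range(8):
    f=imaging.grab_frame("scene");s=readout.sense();R=np.array(s["tcp_rot"]);T.append(np.r_[R.T@s["ft_force"],R.T@s["moment"]])
np.savez("scene_l.npz",**f)
print("tool F,M",np.mean(T,0).round(3),"tilt",np.degrees(np.arctan2(-R[2,0],-R[2,2])).round(2),s["ee_pos"].round(4) if hasattr(s["ee_pos"],"round") else s["ee_pos"],s["clock"])
E
python3 fm.py
```

```text
tool F,M [0.298 0.272 0.744 0.008 0.295 0.01 ] tilt 30.02 [0.5518 0.0531 0.1119] 26.95
```

Call:
send_rows(steps=[{"dx": 0,"dy": 0,"dz": 0.004,"turn": 0,"hand": 0},{"dx": 0,"dy": 0,"dz": 0.002,"turn": 0,"hand": 0},{"dx": 0,"dy": 0,"dz": 0.001,"turn": 0,"hand": 0},{"dx": 0,"dy": 0,"dz": 0.001,"turn": 0,"hand": 0},{"dx": 0,"dy": 0,"dz": 0.001,"turn": 0,"hand": 0}])

```text
clock: 27.58
ee_pos: [0.5564, 0.052, 0.1046]
tcp_rot: [[-0.836, 0.257, 0.484], [0.223, 0.966, -0.128], [-0.501, 0.001, -0.866]]
ft_force: [-3.5, 1.1, 5.0]
width: 0.0092
```

```bash
sed -i 's/range(8)/range(20)/' fm.py; python3 fm.py
```

```text
tool F,M [ 0.792  0.199 -6.122 -0.147  0.285 -0.008] tilt 30.06 [0.5564 0.052  0.1045] 28.575
```

The moments put the contact near the ring's edge, on the -x/+y side, so it isn't flush yet. The port azimuth must differ a little from 165°. I re-measure the stand's yaw from the knobs and cheeks in the unoccluded pictures.

Run:
```python
from h import *
f=load("top4.npz");P=pts(f);I=f["image"].astype(int);Z=P[...,2]
K=np.array([[f["fx"],0,f["cx"]],[0,f["fy"],f["cy"]],[0,0,1]],float)
def onplane(px,z):
    u=cv2.undistortPoints(np.array(px,float).reshape(-1,1,2),K,f["distortion"].astype(float))[:,0]
    d=np.c_[u,np.ones(len(u))]@f["R"];o=-f["R"].T@f["t"];return o+d*((z-o[2])/d[:,2])[:,None]
w=onplane([[v,u] for u,v in []] or [[269,195]],.05)
yy,xx=np.mgrid[0:420,0:560];W=onplane(np.c_[xx.ravel(),yy.ravel()],.055).reshape(420,560,3)
r=np.hypot(W[...,0]-.588,W[...,1]-.044)
g=I.max(-1);mn=I.min(-1)
az=(np.abs(W[...,1]-.044)>.025)
for nm,m in(("bright",(mn>190)&(r<.056)&az),("darkknob",(g<95)&(r<.058)&(r>.033)&az)):
    l,L,S,C=cv2.connectedComponentsWithStats(m.astype(np.uint8),connectivity=8)
    B=[]
    for i in range(1,l):
        if S[i,4]>4:
            k=L==i;wt=(mn[k]-150.) if nm=="bright" else (130.-g[k])
            c=(W[k]*wt[:,None]).sum(0)/wt.sum();px=(np.argwhere(k)[:,::-1]*wt[:,None]).sum(0)/wt.sum();B.append(c);
            cov=np.cov(W[k][:,:2].T);e,v=np.linalg.eigh(cov);print(nm,px.round(1),S[i,4],c.round(4),"axis",np.degrees(np.arctan2(v[1,1],v[0,1])).round(1))
    if len(B)==2:
        d=B[0]-B[1];d*=np.sign(d[1]);print(" y axis az",np.degrees(np.arctan2(d[1],d[0])),"mid",(B[0]+B[1])/2,"len",np.linalg.norm(d))
print(g[180:205,248:262]);print(g[186:210,276:292])
```

```text
bright [283.2 193.3] 11 [0.5877 0.008  0.055 ] axis 156.5
darkknob [253.3 189.8] 7 [0.5975 0.087  0.055 ] axis 170.8
darkknob [285.9 198.4] 15 [0.5742 0.001  0.055 ] axis 168.8
 y axis az 74.86867269716383 mid [0.58583016 0.04402762 0.055     ] len 0.08913390479784976
[[ 80 121 153 170 176 178 179 178 179 178 179 178 179 180]
 [105 144 166 176 178 179 179 179 178 179 178 179 179 179]
 [131 160 174 178 178 178 179 178 179 178 178 179 179 178]
 [153 170 177 178 178 177 178 178 178 180 178 179 178 177]
 [166 175 178 177 178 177 177 178 182 185 184 177 176 174]
 [171 176 178 176 175 171 171 174 185 194 190 175 171 167]
 [175 176 177 174 166 152 149 161 185 199 191 170 162 153]
 [176 178 176 167 148 119 108 140 179 197 183 158 149 134]
 [178 177 174 162 133  93  83 128 174 188 165 141 132 117]
 [179 177 172 155 120  83  91 141 181 184 151 120 112  94]
 [177 177 170 150 109  77 105 161 190 183 140  97  83  65]
 [178 176 171 147 103  69 114 169 192 174 126  76  57  43]
 [177 176 171 148 106  75 123 171 187 159 102  59  41  32]
 [177 177 172 156 121  98 136 178 183 146  86  45  32  33]
 [177
[... 1553 characters left out ...]
  68  53  92 138 165 175 177]
 [ 33  34  46  74 127 175 194 173 118  63  63 102 143 167 175 176]
 [ 34  38  53  83 128 170 182 155 106  78  87 121 154 170 175 176]
 [ 38  48  65  90 124 153 157 135 111 103 114 142 164 175 177 177]
 [ 46  60  78 101 119 131 128 128 135 135 141 158 171 176 177 177]
 [ 59  75  93 119 136 135 131 143 158 161 162 169 175 176 177 178]
 [ 72  87 109 137 155 156 153 161 170 172 174 175 176 177 177 177]
 [ 82  97 125 153 167 170 169 173 175 176 176 175 176 176 177 177]
 [ 88 110 141 163 173 175 175 177 177 177 176 176 177 177 177 176]
 [105 130 155 169 175 177 177 177 177 177 177 177 177 178 177 175]
 [128 152 166 174 176 176 177 178 177 177 177 177 177 177 177 170]]
```

The bright cheek bars and knobs give about 12.3° of yaw, so the port azimuth is about 167.7°. The moments point the same way. The remaining error is roughly 1.5° towards azimuth 45°, which I take out with one short over-reach there. I retreat first.

Call:
send_rows(steps=[{"dx": 0,"dy": 0,"dz": -0.01,"turn": 0,"hand": 0},{"dx": 0,"dy": 0,"dz": -0.05,"turn": 0,"hand": 0},{"dx": -0.0036,"dy": 0.048,"dz": -0.028,"turn": 0,"hand": 0},{"dx": -0.0036,"dy": 0.048,"dz": -0.028,"turn": 0,"hand": 0},{"dx": -0.0036,"dy": 0.048,"dz": -0.028,"turn": 0,"hand": 0}])

```text
clock: 29.2
ee_pos: [0.5317, 0.2081, 0.2351]
tcp_rot: [[-0.837, 0.258, 0.483], [0.223, 0.966, -0.129], [-0.5, -0.0, -0.866]]
ft_force: [0.9, 0.7, -1.7]
width: 0.0087
```

Call:
send_rows(steps=[{"dx": -0.0036,"dy": 0.055,"dz": -0.02,"turn": 0,"hand": 0},{"dx": -0.0036,"dy": 0.06,"dz": -0.01,"turn": 0,"hand": 0},{"dx": -0.0036,"dy": 0.06,"dz": -0.01,"turn": 0,"hand": 0},{"dx": -0.0036,"dy": 0.06,"dz": -0.01,"turn": 0,"hand": 0},{"dx": -0.0036,"dy": 0.06,"dz": -0.01,"turn": 0,"hand": 0}])

```text
clock: 29.82
ee_pos: [0.5941, 0.4973, 0.2949]
tcp_rot: [[-0.837, 0.257, 0.482], [0.222, 0.966, -0.129], [-0.499, -0.001, -0.866]]
ft_force: [1.2, -1.1, -1.2]
width: 0.0088
```

Call:
send_rows(steps=[{"dx": -0.0036,"dy": 0.06,"dz": -0.01,"turn": 0,"hand": 0},{"dx": -0.0036,"dy": 0.06,"dz": -0.01,"turn": 0,"hand": 0}])

```text
clock: 30.08
ee_pos: [0.6214, 0.6142, 0.3157]
tcp_rot: [[-0.837, 0.257, 0.482], [0.222, 0.966, -0.129], [-0.499, -0.001, -0.866]]
ft_force: [1.4, 0.1, -0.7]
width: 0.0089
```

Call:
send_rows(steps=[{"dx": -0.026,"dy": 0.052,"dz": 0.015,"turn": 0,"hand": 0},{"dx": -0.026,"dy": 0.052,"dz": 0.015,"turn": 0,"hand": 0}])

```text
clock: 30.32
ee_pos: [0.7036, 0.6969, 0.3165]
tcp_rot: [[-0.837, 0.255, 0.483], [0.221, 0.967, -0.128], [-0.5, -0.0, -0.866]]
ft_force: [2.0, 1.8, -0.3]
width: 0.0091
```

Call:
send_rows(steps=[{"dx": -0.026,"dy": 0.052,"dz": 0.015,"turn": 0,"hand": 0}])

```text
clock: 30.45
ee_pos: [0.7349, 0.7235, 0.31]
tcp_rot: [[-0.833, 0.247, 0.495], [0.219, 0.969, -0.115], [-0.508, 0.013, -0.861]]
ft_force: [24.3, 46.1, 71.3]
width: 0.009
```

There was a force spike there, probably from the abrupt stop, but the tilt is now 30.6° at azimuth -13°, close to what I want. Retreating.

Call:
send_rows(steps=[{"dx": 0.01,"dy": -0.02,"dz": -0.01,"turn": 0,"hand": 0}])

```text
clock: 30.58
ee_pos: [0.7148, 0.7042, 0.2751]
tcp_rot: [[-0.848, 0.251, 0.466], [0.209, 0.968, -0.142], [-0.487, -0.023, -0.873]]
ft_force: [-1.3, -1.0, -7.1]
width: 0.009
```

```bash
python3 go.py "(.622,.614,.32)"
python3 - <<'E'
from rig import readout
s=readout.sense();print(s["ft_force"],s["moment"],s["tcp_rot"],s["width"],s["joint_velocities"])
E
```

```text
tool delta [ 0.038  -0.1117 -0.0697] p [0.7148 0.7042 0.2751] tilt 29.16 q [ 0.83  1.    0.49 -0.46  1.43 -0.48] F [-1.3 -1.  -7.1] 30.575
[-1.25841451 -0.99344963 -7.09983243] [ 0.0845826   0.50692307 -0.07462595] [[-0.84825089  0.25148407  0.46607531]
 [ 0.2086596   0.96757667 -0.14232555]
 [-0.4867562  -0.02347669 -0.87322233]] 0.009048294276660795 [ 0.03621996 -1.04693756  1.52324728 -0.02944038 -0.46733787  0.2793216 ]
```

Call:
send_rows(steps=[{"dx": 0.02,"dy": -0.04,"dz": -0.02,"turn": 0,"hand": 0},{"dx": 0,"dy": 0,"dz": 0,"turn": 0,"hand": 0},{"dx": 0,"dy": 0,"dz": 0,"turn": 0,"hand": 0}])

```text
clock: 30.95
ee_pos: [0.6793, 0.6746, 0.3227]
tcp_rot: [[-0.833, 0.25, 0.494], [0.222, 0.968, -0.115], [-0.507, 0.014, -0.862]]
ft_force: [1.0, 1.8, 0.1]
width: 0.0094
```

Call:
send_rows(steps=[{"dx": 0.0025,"dy": -0.0575,"dz": 0.003,"turn": 0,"hand": 0},{"dx": 0.0025,"dy": -0.0575,"dz": 0.003,"turn": 0,"hand": 0},{"dx": 0.0025,"dy": -0.0575,"dz": 0.005,"turn": 0,"hand": 0},{"dx": 0.0025,"dy": -0.0575,"dz": 0.005,"turn": 0,"hand": 0},{"dx": 0.0025,"dy": -0.0575,"dz": 0.005,"turn": 0,"hand": 0}])

```text
clock: 31.58
ee_pos: [0.6095, 0.3964, 0.2972]
tcp_rot: [[-0.83, 0.25, 0.498], [0.224, 0.968, -0.113], [-0.51, 0.017, -0.86]]
ft_force: [0.4, -0.1, -1.0]
width: 0.0087
```

Call:
send_rows(steps=[{"dx": 0.0025,"dy": -0.0575,"dz": 0.008,"turn": 0,"hand": 0},{"dx": 0.0025,"dy": -0.0575,"dz": 0.009,"turn": 0,"hand": 0},{"dx": 0.0025,"dy": -0.0575,"dz": 0.009,"turn": 0,"hand": 0},{"dx": 0.0025,"dy": -0.0575,"dz": 0.009,"turn": 0,"hand": 0},{"dx": 0.0025,"dy": -0.0575,"dz": 0.009,"turn": 0,"hand": 0}])

```text
clock: 32.2
ee_pos: [0.5496, 0.1147, 0.2497]
tcp_rot: [[-0.83, 0.25, 0.499], [0.222, 0.968, -0.116], [-0.512, 0.015, -0.859]]
ft_force: [0.4, -0.7, -0.3]
width: 0.0088
```

```bash
python3 go.py "(.525,.0587,.160)"
```

```text
tool delta [ 0.054  -0.0618  0.0712] p [0.5496 0.1147 0.2497] tilt 30.84 q [ 0.18 -0.16  2.09 -0.31  0.74 -0.95] F [ 0.4 -0.7 -0.3] 32.2
```

Call:
send_rows(steps=[{"dx": 0.027,"dy": -0.031,"dz": 0.02,"turn": 0,"hand": 0},{"dx": 0.027,"dy": -0.031,"dz": 0.02,"turn": 0,"hand": 0},{"dx": 0,"dy": 0,"dz": 0.03,"turn": 0,"hand": 0},{"dx": 0,"dy": 0,"dz": 0.03,"turn": 0,"hand": 0},{"dx": 0,"dy": 0,"dz": 0,"turn": 0,"hand": 0}])

```text
clock: 32.83
ee_pos: [0.538, 0.0556, 0.132]
tcp_rot: [[-0.833, 0.251, 0.494], [0.223, 0.968, -0.117], [-0.507, 0.012, -0.862]]
ft_force: [0.5, 0.1, 0.3]
width: 0.009
```

```bash
sed -i 's/range(20)/range(14)/' fm.py; python3 go.py "(.5546,.0518,.1083)"; python3 fm.py
```

```text
tool delta [-0.0026  0.0002  0.029 ] p [0.538  0.0556 0.132 ] tilt 30.49 q [ 0.05 -0.04  2.23 -0.32  0.46 -1.01] F [0.5 0.1 0.3] 32.825
tool F,M [ 0.461 -0.133  0.499  0.006  0.307 -0.007] tilt 30.47 [0.5354 0.0563 0.1314] 33.525
```

Call:
send_rows(steps=[{"dx": -0.005,"dy": 0,"dz": 0.01,"turn": 0,"hand": 0},{"dx": 0,"dy": 0,"dz": 0.01,"turn": 0,"hand": 0},{"dx": 0,"dy": 0,"dz": 0.005,"turn": 0,"hand": 0},{"dx": 0,"dy": 0,"dz": 0,"turn": 0,"hand": 0},{"dx": 0,"dy": 0,"dz": 0,"turn": 0,"hand": 0}])

```text
clock: 34.15
ee_pos: [0.552, 0.0522, 0.1121]
tcp_rot: [[-0.833, 0.25, 0.493], [0.222, 0.968, -0.116], [-0.507, 0.013, -0.862]]
ft_force: [0.0, 0.8, -0.5]
width: 0.009
```

```bash
python3 go.py "(.5546,.0518,.1083)"
```

```text
tool delta [-0.0004  0.0002  0.0046] p [0.552  0.0522 0.1121] tilt 30.45 q [ 0.04  0.03  2.2  -0.34  0.41 -1.  ] F [ 0.   0.8 -0.5] 34.15
```

Call:
send_rows(steps=[{"dx": 0,"dy": 0,"dz": 0.003,"turn": 0,"hand": 0},{"dx": 0,"dy": 0,"dz": 0.002,"turn": 0,"hand": 0},{"dx": 0,"dy": 0,"dz": 0.001,"turn": 0,"hand": 0},{"dx": 0,"dy": 0,"dz": 0.001,"turn": 0,"hand": 0},{"dx": 0,"dy": 0,"dz": 0,"turn": 0,"hand": 0}])

```text
clock: 34.78
ee_pos: [0.5556, 0.0515, 0.1065]
tcp_rot: [[-0.833, 0.25, 0.494], [0.222, 0.968, -0.116], [-0.507, 0.013, -0.862]]
ft_force: [-2.5, 0.1, 2.6]
width: 0.0091
```

Call:
send_rows(steps=[{"dx": 0,"dy": 0,"dz": 0.001,"turn": 0,"hand": 0},{"dx": 0,"dy": 0,"dz": 0.001,"turn": 0,"hand": 0},{"dx": 0,"dy": 0,"dz": 0,"turn": 0,"hand": 0}])

```text
clock: 35.15
ee_pos: [0.5566, 0.0512, 0.1047]
tcp_rot: [[-0.833, 0.25, 0.494], [0.222, 0.968, -0.116], [-0.507, 0.013, -0.862]]
ft_force: [-4.1, 1.0, 4.5]
width: 0.0089
```

```bash
sed -i 's/range(14)/range(20)/' fm.py; python3 fm.py
```

```text
tool F,M [ 0.955  0.093 -5.715 -0.037  0.311  0.008] tilt 30.48 [0.5566 0.0512 0.1046] 36.15
```

Contact y is now about 0 mm, where it was 24 mm before, at about 6.2 N. Contact x is about -13 mm, inside the ring. Final visual check of the slide seat and the hood.

Run:
```python
from h import *
from rig import imaging,readout
s=readout.sense();R=np.array(s["tcp_rot"]);p=np.array(s["ee_pos"])
C=np.array([[sx*.03,sy*.024,.0316-.0025] for sx in(1,-1) for sy in(1,-1)])@R.T+p
c=[]
for n in("scene","top"):
    f=imaging.grab_frame(n);np.savez(n+"9.npz",**f);K=np.array([[f["fx"],0,f["cx"]],[0,f["fy"],f["cy"]],[0,0,1]],float)
    q=cv2.projectPoints(C,cv2.Rodrigues(f["R"])[0],f["t"].astype(float),K,f["distortion"].astype(float))[0][:,0]
    off=(230,200) if n=="scene" else (235,160)
    print(n,((q-off)*400/70).round(0).tolist())
    c.append(cv2.resize(f["image"][off[1]:off[1]+70,off[0]:off[0]+70],(400,400),interpolation=cv2.INTER_CUBIC))
    P=pts(f);Z=P[...,2]
    m=(f["image"].min(-1)>100)&(abs(P[...,0]-.45)<.07)&(abs(P[...,1]+.287)<.07)&(Z>.09)&(Z<.12);print("hood",rect(P[m]),np.median(Z[m]))
cv2.imwrite("pics/c9.png",cv2.cvtColor(np.hstack(c),cv2.COLOR_RGB2BGR))
ax=np.array([.588,.044,.05]);S=p+.0316*R[:,2]
print("slide centre rel. axis in tool frame",R.T@(S-ax),"clock",s["clock"])
```

```text
scene [[317.0, 233.0], [242.0, 171.0], [221.0, 245.0], [146.0, 181.0]]
hood (array([ 458.4, -281.7]), array([103. , 116.7]), 30.4) 0.09999630716837132
top [[123.0, 265.0], [225.0, 291.0], [150.0, 145.0], [254.0, 171.0]]
hood (array([ 452.7, -286.6]), array([115. , 114.7]), 29.1) 0.10231807240391246
slide centre rel. axis in tool frame [ 8.27653306e-06 -1.79621066e-04 -3.18242492e-02] clock 36.15
```

View pics/c9.png

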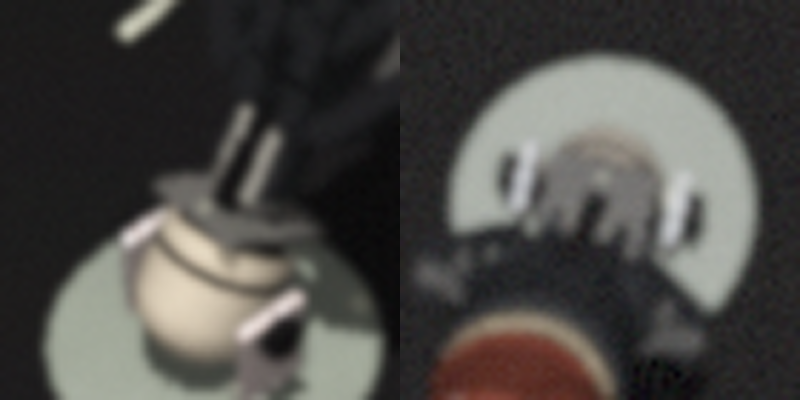

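```bash
python3 -c "
from rig import job
print(job.sign_off())"
```

```text
the job is handed in; nothing more can be done
None
```

I moved the hood onto the mat and pressed the slide onto the port. I handed the job in at about 36 s, still gripping the rib. The hand-in gave no verdict.

**What I did:**
- **Hood:** I lifted it about 130 mm straight up, set it upright on the grey mat and let go.
- **Slide:** I took it from the tray by its rib and carried it to the arm's outer reach limit. The move rows cannot tilt the tool, so I pushed past that limit to tip it to about 30.5°.
- **Correction:** The first press sat on the edge of the collar. I measured the stand's yaw again and corrected the tilt direction by about 2°.
- **Final press:** I then pressed the slide onto the port again.

**Last checks:**
- **Hood:** its centre measures (0.453, -0.287) m, and the mat's is about (0.452, -0.286) m. Its top is at about 0.100–0.102 m, so it stands flat on the mat.
- **Press:** about 6 N, with the collar in about 4 mm.
- **Centring:** within about 1 mm of the estimated port axis by arm position, and that axis is known only to 2–3 mm. The slide's corners match the picture to about 1.5 px.

**Uncertain or disagreeing:**
- **Port tilt:** the direct camera estimates ranged from 17° to 42°. I relied on those around 30° together with the contact moments.
- **Flushness:** those moments still put the contact about 13 mm off centre in the slope direction. That is inside the ring, so the slide is probably flush, but I could not confirm it directly.
- **Force spike:** the wrist force reached about 88 N for a moment at the second over-reach. That is below the 120 N limit, and it looked like the arm stopping abruptly rather than a contact.

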